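Close the brine tank's clean-out hatch evenly

TASK

The brine tank has been cleaned and its hatch cover is back on, with all four wing nuts still about half a turn loose. Tighten them in cross order so that the cover seats evenly: take one nut clockwise right up until you feel it go firm, then the nut diagonally opposite, and only then the other two, each one fully tight before you start on the next. Stop as soon as a nut is firm instead of wrenching it further, leave the jars, bottle and other things around the tank where they are, and let go of everything when you are done.

Things in the scene. Friction and masses are not known exactly. Their poses are not given: they have to be found in the camera images.
- tank: steel brine tank, fixed, 310 mm wide (y) and 370 mm long (x -170 to +200). Origin on the counter; x points level from its front to its back. Its front face is flat and slopes 30 degrees, from 65 mm high at x = -170 mm to 198 mm high at x = +60 mm; behind stands the upright rear end, 306 mm high (sight glass and drain cock on its sides). The slope looks mostly to the robot's right.
- hatch_seat: seat of the clean-out hatch on the tank's slope. Origin: middle of the hatch, where the cover's top lies when fully seated; z points out of the hatch, square to the slope (30 degrees from vertical); x up the slope, y to the left of a person facing it. A nut is tight when its origin is at z = 0 here; lower than -0.4 mm (24 degrees farther) is wrenched too far.
- cover: square steel hatch cover, 196 x 196 x 8 mm, black rubber gasket under it, a bow handle across its middle (along y, 102 mm long, 42 mm high) and a wing nut near each corner. Origin: middle of its top; axes as hatch_seat. With the nuts loose it stands about 3 mm off its seat on the gasket; the nuts press it down and the gasket pushes it up.
- nut_ul: upper left wing nut (facing the hatch), at x, y = +70, +70 mm in hatch_seat. Brass; its two wings are one flat blade, 66 mm long along its x, 10 mm thick along its y, 12 to 42 mm above its foot; below is a hub 27 mm across on a 34 mm washer face. Origin: middle of its foot; z out along the stud. Its wings may lie at many angles. All four nuts are alike.
- nut_ur: upper right wing nut, at x, y = +70, -70 mm in hatch_seat. As nut_ul. Right-hand thread, 6 mm a turn: clockwise, facing the hatch, tightens and lowers it. It starts 0.4 to 0.59 of a turn short of tight (origin 2.4 to 3.5 mm up); how far each nut has to go, and how its wings lie when tight, differs from nut to nut and must be felt.
- nut_ll: lower left wing nut, at x, y = -70, +70 mm in hatch_seat. As nut_ul. A nut turns against a drag of about 0.12 N m; from the point where it comes up tight the torque rises steeply, by about 2.2 N m per radian. Let go, it stays where it was left, but springs back up to the tight point if it was pressed past it.
- nut_lr: lower right wing nut, at x, y = -70, -70 mm in hatch_seat. As nut_ul. Diagonal pairs: upper left with lower right, upper right with lower left.
- pickle_jar: closed jar of pickles, 76 mm across, 115 mm tall, standing on the counter in front of the tank; origin under its middle. Not part of the job.
- small_jar: closed jar, 62 mm across, 85 mm tall, standing on the counter; origin under its middle. Not part of the job.
- sauce_bottle: closed sauce bottle, 60 mm across, 190 mm tall, standing on the counter; origin under its middle. Not part of the job.
- scrub_brush: scrubbing brush lying bristles down in front of the tank, 205 mm long and 45 mm wide, 39 mm high; its head reaches 95 mm along its +x, its handle 110 mm along -x. Origin on the counter. Not part of the job.
- olive_scoop: steel scoop lying in front of the tank, 185 mm long, 35 mm high; its bowl is 100 x 70 mm about the origin, its handle along -x. Origin on the counter. Not part of the job.
- tasting_bowl: small bowl, 110 mm across, 45 mm high, standing on the counter; origin under its middle. Not part of the job.
- steel_cup: open steel cup, 68 mm across, 65 mm tall, standing on the tall rear end of the tank, 306 mm above the counter; origin under its middle. Not part of the job.

How it is judged:
By the outcome, as a careful person would: the job done as asked, in the order asked, and still so for the second after the job is handed in, with the robot touching nothing.
It also fails if it takes over 72 s, if anything falls off the work surface, if the arm or the gripper's body presses on something with over 40 N, if the wrist force passes 120 N, or if a joint passes its speed limit or range.

ROBOT

A 7-joint arm with a two-finger parallel gripper is mounted at the origin on the work surface. World frame = base frame: x ahead of the robot, y to its left, z up, the work surface at z = 0. Lengths are in m, angles in rad, forces in N, time in s.
With the tool pointing down it reaches from about 0.4 to 0.875 m from the base axis. Payload 6.5 kg.
Tool frame: the origin (TCP) lies on the centre line of the jaws, within the pads' length; the fingertips stand 11 mm ahead of it and the grasp point (between the pads) lies 8 mm behind it; z points along the fingers, y is the direction in which the jaws open and shut (so a half turn about z gives the same grasp; the last joint's range is limited). The gripper opens to 88 mm and grips with 3 to 60 N. Pads are 18 mm wide; open, the fingers measure 123 mm over their backs; the gripper's body (75 mm by 187 mm) begins 45 mm behind the grasp point.
Start: joints at [1.151, 0.536, -0.004, 1.538, 0.003, 1.067, -0.071], TCP at [0.225, -0.61, 0.218] pointing down, gripper open.
Joint ranges: [-2.7, 2.7], [-0.37, 2.16], [-1.27, 1.26], [0.24, 2.4], [-1.31, 4.45], [0.19, 1.91], [-2.76, 2.76]. Speed limits (rad/s): [2.39, 2.39, 3.14, 3.14, 3.14, 3.14, 3.14].

INTERFACE

Orientations are given as a rotation vector (axis times angle).
In Python, from cell import get_obs, capture, hand_in, search_frame, landmark_of gives the robot as it stands.
- The arm moves only by the tool carry_out, never from a script. Its argument "moves" is a list of rows, each an object with "offset": the shift along the tool's x, y, z in m, a list of three; "twist": the turn, a rotation vector about the tool's x, y, z in degrees, a list of three; "hand": the closure, from 0 (fully open) to 1 (shut). A call has 1 to 5 rows; each row is the pose to reach, as a shift and turn from the pose commanded when the call began, along the tool's axes at that moment; what a row does not reach only later rows make up. A row lasts 1/8 s, in which the tool goes at most 62.5 mm and 10.7 degrees, less where a joint would pass 70% of its speed; a pose out of reach is approached as far as the arm can. A call with a gripper value outside its range is refused whole. The fingers move at their own pace and stop on an object; the grip force is fixed at half the most. Time passes only in rows, so rows that repeat a pose let the fingers close. It gives the time, the measured TCP pose, the force and the opening at its end, in the units of the state.
- get_obs(): the state, without advancing time (a new reading comes with each control period).
- capture(name): name is "scene" or "top" or "wrist"; returns a dict with "frame" (420x560x3 uint8, red, green, blue), "range_z" (420x560 float32, m along the optical axis (not along the pixel's ray), 0 where there is no reading), "vertical_fov" (degrees; the focal length in pixels is half the picture's height over the tangent of half this angle, whatever the lens; pixels are square), "cx", "cy" (the principal point, pixels), "camera_from_world" (4x4, takes a point from world to camera coordinates). Camera axes: x right, y up, looking along -z (the intrinsics and any distortion apply to the point x, -y, -z); pixel columns grow to the right and rows downward; lengths in m; the calibration is good to about 2 mm. The wrist camera is an equidistant fisheye: a pixel r from the principal point sees the ray r / f radians off the axis. A picture is of the moment at which its call begins.
- hand_in(): hands the job in, once; it reports no verdict.
Trained networks look in the newest picture that a camera, given by its name, has taken for a name from the list of things; names that differ only in an ending like _2 or _b are one class to them, and where a whole thing is asked for, a point or a joint stands for the part that bears it (a point fixed in the world has none). Each returns a list of dicts, best first, with "confidence" (0 to 1); they miss things now and then, are a little off and sometimes report something else, mostly with a low value. They report only what shows in the picture. A call takes as long as a camera call.
- search_frame(name, camera): "point" ([x, y, z] in m, in the coordinates of the camera as it stood for that picture, good to about 4 mm: the middle of the surface that is visible of it).
- landmark_of(name, camera): "point" ([x, y, z] in m, in the coordinates of the camera as it stood for that picture, good to about 4 mm: a listed point, or the origin of a listed thing).
The state is a dict: "clock": time; "qpos": joint angles; "joint_velocities": joint speeds; "joint_efforts": joint torques, N m; "ee_pos": TCP position; "tool_rot": TCP orientation; "ft_force": force on the tool from outside, world axes, zero at the start; "torque": the same for the moment, N m; "opening": opening from 0.0 (shut) to 1.0 (fully open).
Only numpy, scipy, OpenCV 4.12 (cv2) and the standard library are available. Lean on these libraries where they do the work, as an engineer would, in place of code of your own. Each camera call takes 0.05 s, during which the arm holds its last target.

## Working session

There is one attempt and no reset: what is moved stays moved. The work goes in short steps, Python scripts to look and compute and a tool call to move; the robot and the scene stay as the last step left them, time stands still between calls to the robot, and variables do not carry over. Pictures are saved under pics/ and viewed, and the job is handed in when it is done.

Besides the shell and the picture viewer there is one more tool, called after ">>>" as name([rows], argument=value, ...), one row to a line, values as JSON. carry_out: Moves the arm, as the interface text tells. Its arguments: {"type":"object","properties":{"moves":{"type":"array"}},"required":["moves"]}

```bash
ls; mkdir -p pics; cat > h.py <<'E'
import numpy as np, cv2
from cell import get_obs, capture, hand_in, search_frame, landmark_of
from scipy.spatial.transform import Rotation as R
def snap(name,fn):
    c=capture(name); cv2.imwrite('pics/'+fn,c['frame'][:,:,::-1]); np.savez('pics/'+fn+'.npz',**c); return c
def toworld(c,p):
    T=np.linalg.inv(c['camera_from_world']); return T[:3,:3]@np.asarray(p)+T[:3,3]
E
python3 - <<'E'
from h import *
print(get_obs())
for n in ['scene','top','wrist']:
    c=snap(n,n+'0.png'); print(n,c['vertical_fov'],c['cx'],c['cy'],np.round(c['camera_from_world'],3).tolist())
    for o in ['hatch_seat','cover','nut_ul','tank','pickle_jar','small_jar','sauce_bottle','scrub_brush','olive_scoop','tasting_bowl','steel_cup']:
        for d in landmark_of(o,n)[:5]:
            if d['confidence']>.3: print(o,round(d['confidence'],2),np.round(toworld(c,d['point']),3))
print(get_obs()['clock'])
E
```

```text
pics
{'clock': 0.0, 'qpos': array([ 1.15083253,  0.53717509, -0.00443947,  1.5388215 ,  0.00260087,
        1.06731004, -0.07116455]), 'joint_velocities': array([-0.0005041 ,  0.00287708, -0.00112865,  0.00067589,  0.00062063,
        0.00050425, -0.00052638]), 'joint_efforts': array([-4.16894336e-04, -5.70974743e+01,  9.90778171e-01, -2.51601845e+01,
       -5.61485218e-02,  1.78055617e-02,  1.51512327e-04]), 'ee_pos': array([ 0.22494426, -0.60916306,  0.21755345]), 'tool_rot': array([-3.09091576e+00, -5.52674082e-01,  6.65017385e-04]), 'ft_force': array([-0.45907263,  0.02287372, -0.0536698 ]), 'torque': array([ 0.01643382, -0.03909356, -0.00314266]), 'opening': 1.0012677324796915}
scene 52.393745834700226 280.0623584998093 210.12940136663468 [[0.319, 0.948, 0.017, -0.06], [-0.649, 0.206, 0.732, 0.237], [0.69, -0.245, 0.681, -1.831], [0.0, 0.0, 0.0, 1.0]]
hatch_seat 0.6 [ 0.53  -0.052  0.15 ]
cover 0.69 [ 0.532 -0.054  0.149]
nut_ul 0.6 [0.462 0.011 0.187]
pickle_jar 0.71 [ 0.532 -0.054  0.15 ]
pickle_jar 0.6 [ 0.41  -0.252  0.001]
small_jar 0.76 [ 0.687 -0.327  0.002]
sauce_bottle
[... 417 characters left out ...]
 0.533 -0.048  0.146]
cover 0.95 [ 0.535 -0.056  0.152]
nut_ul 0.66 [ 0.411 -0.259 -0.001]
pickle_jar 0.78 [ 0.41  -0.256 -0.002]
small_jar 0.67 [ 0.689 -0.33  -0.003]
sauce_bottle 0.66 [ 0.587 -0.46  -0.001]
sauce_bottle 0.6 [ 0.603 -0.117  0.114]
scrub_brush 0.76 [ 0.578 -0.231  0.001]
olive_scoop 0.96 [ 0.424 -0.358 -0.003]
olive_scoop 0.45 [0.46  0.005 0.186]
tasting_bowl 0.73 [ 0.306 -0.448 -0.   ]
steel_cup 0.89 [0.579 0.142 0.305]
wrist 65.70646984690485 280.0856290917903 214.47729958748886 [[0.346, -0.938, -0.0, -0.649], [0.89, 0.328, -0.316, 0.041], [0.296, 0.109, 0.949, -0.392], [0.0, 0.0, 0.0, 1.0]]
hatch_seat 0.6 [ 0.306 -0.45   0.001]
tasting_bowl 0.88 [ 0.305 -0.448 -0.   ]
1.8
```

View images.

View pics/scene0.png

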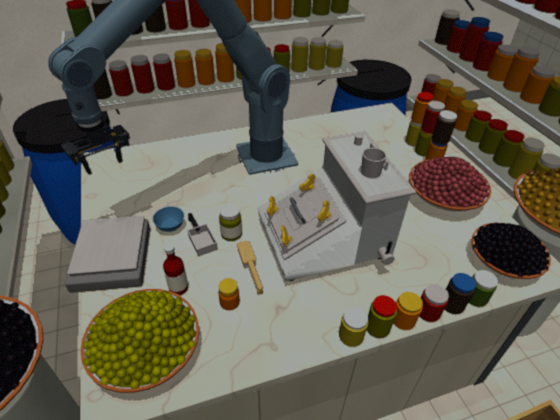

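View pics/top0.png

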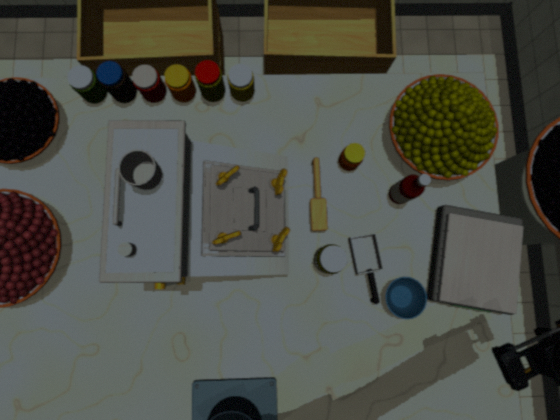

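```bash
cat > geo.py <<'E'
import numpy as np, cv2
def cloud(fn):
    c=np.load(fn); d=c['range_z']; H,W=d.shape
    f=H/2/np.tan(np.radians(float(c['vertical_fov'])/2))
    u,v=np.meshgrid(np.arange(W),np.arange(H))
    x=(u-float(c['cx']))/f*d; y=-(v-float(c['cy']))/f*d
    P=np.stack([x,y,-d],-1); T=np.linalg.inv(c['camera_from_world'])
    return P@T[:3,:3].T+T[:3,3], d, c['frame']
E
python3 - <<'E'
from geo import *
# plane fit of the cover/ slope
for n in ['top','scene']:
    P,d,_=cloud(f'pics/{n}0.png.npz')
    m=(d>0)&(np.hypot(P[...,0]-.532,P[...,1]+.052)<.09)&(P[...,2]>.1)
    Q=P[m]; 
    rng=np.random.default_rng(0); best=0
    for _ in range(400):
        a,b,c=Q[rng.choice(len(Q),3)]; nn=np.cross(b-a,c-a); 
        if np.linalg.norm(nn)<1e-5: continue
        nn/=np.linalg.norm(nn); nn*=np.sign(nn[2]); s=np.abs((Q-a)@nn)<.002
        if s.sum()>best: best=s.sum(); bs=s
    I=Q[bs]; c0=I.mean(0); nn=np.linalg.svd(I-c0)[2][2]; nn*=np.sign(nn[2])
    print(n,best,len(Q),c0,nn,np.degrees(np.arccos(nn[2])),np.degrees(np.arctan2(nn[1],nn[0])), 'z at .532,-.052 off',(np.array([.532,-.052,.150])-c0)@nn)
E
```

```text
top 2714 4645 [ 0.53087494 -0.04652622  0.15425706] [-0.00763775 -0.49510335  0.86880051] 29.680450734354515 -90.88380722635279 z at .532,-.052 off -0.0009970457089219546
scene 984 2096 [ 0.53476521 -0.0541887   0.14865943] [-0.00660881 -0.50417047  0.86357887] 30.279175595069198 -90.75100664077661 z at .532,-.052 off 7.248153557032111e-05
```

```bash
cat > nuts.py <<'E'
from geo import *
def frame(az_deg, c):
    a=np.radians(az_deg); h=np.array([np.cos(a),np.sin(a),0]) # horizontal facing
    z=h*.5+np.array([0,0,np.cos(np.pi/6)]); x=-h*np.cos(np.pi/6)+np.array([0,0,.5]); y=np.cross(z,x)
    return np.stack([x,y,z],1), np.array(c)
def tohatch(P,Rm,c): return (P-c)@Rm
def ang(Q):
    C=Q.mean(0); w,v=np.linalg.eigh(np.cov((Q-C).T)); return C,np.degrees(np.arctan2(v[1,1],v[0,1]))%180,np.sqrt(w)
E
python3 - <<'E'
from nuts import *
Rm,c=frame(-90.8,[.532,-.052,.149])
for n in ['top','scene']:
    P,d,fr=cloud(f'pics/{n}0.png.npz'); Q=tohatch(P,Rm,c)
    cov=(d>0)&(np.abs(Q[...,2])<.02)
    print(n,'plane z med',np.median(Q[...,2][cov&(np.hypot(Q[...,0],Q[...,1])<.06)]))
    for nm,a,b in [('ul',.07,.07),('ur',.07,-.07),('ll',-.07,.07),('lr',-.07,-.07)]:
        m=(d>0)&(np.hypot(Q[...,0]-a,Q[...,1]-b)<.045)&(Q[...,2]>.014)&(Q[...,2]<.06)
        q=Q[m]; C,A,w=ang(q[:,:2]); 
        print(nm,m.sum(),'C',np.round(C*1000,1),'ang',round(A,1),'sd',np.round(w*1000,1),'ztop',np.round(np.percentile(q[:,2],[50,90,98])*1000,1),'ext',np.round((q[:,:2].max(0)+q[:,:2].min(0))*500,1))
    m=(d>0)&(np.hypot(Q[...,0],Q[...,1])<.06)&(Q[...,2]>.02)&(Q[...,2]<.06); q=Q[m]; C,A,w=ang(q[:,:2]); print('handle',C*1000,A,np.percentile(q[:,2],95)*1000,q.min(0),q.max(0))
E
```

```text
top plane z med 0.0038059954875739634
ul 173 C [73.6 70.5] ang 21.9 sd [ 3.8 18.8] ztop [37.  43.5 45.2] ext [71.6 69.5]
ur 165 C [ 73.  -68.1] ang 43.5 sd [ 3.5 19.3] ztop [37.7 44.  45.4] ext [ 70.9 -69.9]
ll 213 C [-66.7  71.1] ang 59.1 sd [ 3.1 19.2] ztop [35.7 43.  44.7] ext [-68.3  70.8]
lr 217 C [-67.3 -68. ] ang 75.1 sd [ 3. 19.] ztop [35.7 44.1 45.3] ext [-69.9 -68.8]
handle [1.58179014 2.25259738] 89.89130889811251 44.70142009153374 [-0.00588346 -0.0495341   0.02001781] [0.00701228 0.050463   0.04710837]
scene plane z med 0.002672772402001306
ul 142 C [71.8 67.3] ang 21.4 sd [ 3.1 18.8] ztop [30.4 40.7 43.8] ext [70.5 68.2]
ur 147 C [ 70.9 -73.2] ang 42.3 sd [ 2.9 19. ] ztop [33.2 41.9 44. ] ext [ 70.9 -72.3]
ll 117 C [-67.8  66.5] ang 56.8 sd [ 3.  19.4] ztop [32.1 41.9 44.9] ext [-68.2  68.3]
lr 116 C [-67.7 -73.5] ang 73.7 sd [ 3.3 19.3] ztop [35.1 42.1 43.5] ext [-68.5 -73.2]
handle [  1.87431286 -12.69209149] 89.31839284751318 44.776556877682765 [-0.00392861 -0.05245651  0.0202723 ] [0.00725331 0.0482491  0.04579627]
```

```bash
cat > plan.py <<'E'
from h import *
from nuts import frame
Rm,c=frame(-90.8,[.532,-.052,.149]); c=c+Rm@[.001,-.0005,0]
NP=dict(ul=(.07,.07),ur=(.07,-.07),ll=(-.07,.07),lr=(-.07,-.07))
def pose(nut,psi,z,dx=0,dy=0):
    # psi: hatch angle (deg) of tool y
    p=c+Rm@[NP[nut][0]+dx,NP[nut][1]+dy,z]
    s=np.radians(psi); y=np.array([np.cos(s),np.sin(s),0]); zz=np.array([0,0,-1.]); x=np.cross(y,zz)
    return p,Rm@np.stack([x,y,zz],1)
def rel(p,Rt,o=None):
    o=o or get_obs(); R0=R.from_rotvec(o['tool_rot']).as_matrix()
    return np.round(R0.T@(p-o['ee_pos']),4).tolist(), np.round(np.degrees(R.from_matrix(R0.T@Rt).as_rotvec()),1).tolist()
def where(nut=None):
    o=get_obs(); R0=R.from_rotvec(o['tool_rot']).as_matrix(); q=Rm.T@(o['ee_pos']-c); t=Rm.T@R0
    print('t',round(o['clock'],2),'hatch mm',np.round(q*1000,1),'rel' ,None if not nut else np.round(q[:2]*1000-np.array(NP[nut])*1000,1),'psi',round(np.degrees(np.arctan2(t[1,1],t[0,1])),1),'tilt',round(np.degrees(np.arccos(-t[2,2])),2),'Ftool',np.round(R0.T@o['ft_force'],2),'Mtool',np.round(R0.T@o['torque'],3),'open',round(o['opening'],3),'q',np.round(o['qpos'],2))
    return o
E
python3 -c "
from plan import *
p,Rt=pose('lr',-16,.14); print(p,rel(p,Rt)); where('lr')"
```

```text
[ 0.60068145 -0.18272744  0.23574356] ([0.5002, -0.2704, -0.0173], [-1.7, 39.2, -138.8])
t 1.8 hatch mm [-453.   299.5  341.1] rel [-383.   369.5] psi -156.0 tilt 30.0 Ftool [ 0.92  0.18 -0.97] Mtool [ 0.004 -0.022  0.058] open 1.0 q [ 1.15  0.54 -0.    1.54  0.    1.07 -0.07]
```

>>> carry_out([
  {"offset": [0.5,-0.27,-0.04],"twist": [-1.7,39.2,-138.8],"hand": 0},
  {"offset": [0.5,-0.27,-0.04],"twist": [-1.7,39.2,-138.8],"hand": 0},
  {"offset": [0.5,-0.27,-0.04],"twist": [-1.7,39.2,-138.8],"hand": 0},
  {"offset": [0.5,-0.27,-0.04],"twist": [-1.7,39.2,-138.8],"hand": 0},
  {"offset": [0.5,-0.27,-0.04],"twist": [-1.7,39.2,-138.8],"hand": 0},
])

```text
clock: 2.42
ee_pos: [0.4321, -0.3743, 0.2409]
tool_rot: [-2.488, -1.826, -0.381]
ft_force: [0.5, -0.7, -0.6]
opening: 1.002
```

```bash
python3 -c "
from plan import *
where('lr');p,Rt=pose('lr',-16,.15); print(p,rel(p,Rt)); "
```

```text
t 2.42 hatch mm [-235.4   95.8  241.4] rel [-165.4  165.8] psi -101.8 tilt 22.24 Ftool [-0.66  0.64  0.5 ] Mtool [ 0.063 -0.208  0.014] open 1.002 q [ 1.07  0.42 -0.38  1.73 -0.12  1.01  0.48]
[ 0.60061164 -0.18772695  0.24440381] ([0.2226, 0.1015, 0.058], [-1.1, 24.5, -86.8])
```

>>> carry_out([
  {"offset": [0.222,0.1,0.058],"twist": [-1.1,24.5,-86.8],"hand": 0},
  {"offset": [0.222,0.1,0.058],"twist": [-1.1,24.5,-86.8],"hand": 0},
  {"offset": [0.222,0.1,0.058],"twist": [-1.1,24.5,-86.8],"hand": 0},
  {"offset": [0.222,0.1,0.058],"twist": [-1.1,24.5,-86.8],"hand": 0},
  {"offset": [0.222,0.1,0.058],"twist": [-1.1,24.5,-86.8],"hand": 0},
])

```text
clock: 3.05
ee_pos: [0.6017, -0.1835, 0.2446]
tool_rot: [-1.355, -2.685, -0.677]
ft_force: [-0.2, -0.2, -0.2]
opening: 1.002
```

```bash
python3 -c "
from plan import *
where('lr');p,Rt=pose('lr',-16,.12); print(p,rel(p,Rt)); "
```

```text
t 3.05 hatch mm [-66.2 -71.  148.1] rel [ 3.8 -1. ] psi -50.5 tilt 9.58 Ftool [-0.04 -0.35  0.05] Mtool [ 0.25  -0.29  -0.067] open 1.002 q [ 0.92  0.62 -0.68  1.54 -0.08  1.09  1.01]
[ 0.60082108 -0.17272841  0.21842305] ([0.0022, -0.0044, 0.0279], [-0.3, 9.7, -34.6])
```

>>> carry_out([
  {"offset": [0.0022,-0.0044,0.008],"twist": [-0.3,9.7,-34.6],"hand": 0.1},
  {"offset": [0.0022,-0.0044,0.008],"twist": [-0.3,9.7,-34.6],"hand": 0.3},
  {"offset": [0.0022,-0.0044,0.028],"twist": [-0.3,9.7,-34.6],"hand": 0.4},
  {"offset": [0.0022,-0.0044,0.028],"twist": [-0.3,9.7,-34.6],"hand": 0.4},
  {"offset": [0.0022,-0.0044,0.028],"twist": [-0.3,9.7,-34.6],"hand": 0.4},
])

```text
clock: 3.68
ee_pos: [0.5985, -0.1796, 0.2165]
tool_rot: [-0.458, -2.936, -0.784]
ft_force: [-0.2, -0.5, 0.4]
opening: 0.596
```

```bash
python3 -c "
from plan import *
where('lr');p,Rt=pose('lr',-16,.030); print(p,rel(p,Rt)); snap('wrist','w1.png')"
```

```text
t 3.67 hatch mm [-76.9 -67.7 121.8] rel [-6.9  2.3] psi -16.9 tilt 0.27 Ftool [ 0.14 -0.23 -0.61] Mtool [ 0.339 -0.247 -0.09 ] open 0.596 q [ 0.95  0.8  -0.8   1.42  0.04  1.25  1.53]
[ 0.60144937 -0.1277328   0.14048076] ([0.0002, 0.0074, 0.0918], [-0.1, 0.2, -0.9])
```

View pics/w1.png

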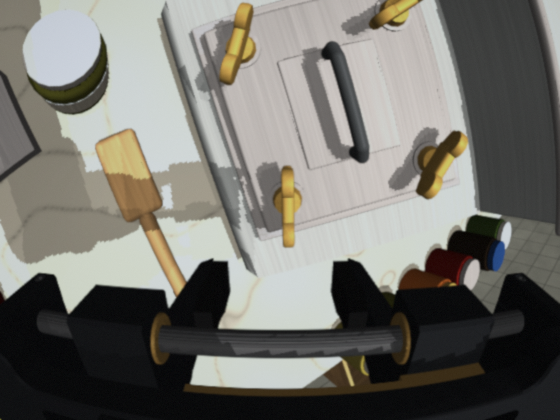

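```bash
cat > wr.py <<'E'
from plan import *
from nuts import ang
def wcloud(fn):
    c_=np.load(fn); d=c_['range_z']; H,W=d.shape
    f=H/2/np.tan(np.radians(float(c_['vertical_fov'])/2))
    u,v=np.meshgrid(np.arange(W),np.arange(H)); a=u-float(c_['cx']); b=v-float(c_['cy']); r=np.hypot(a,b)+1e-9
    t=np.tan(r/f); P=np.stack([a/r*t*d,-b/r*t*d,-d],-1); T=np.linalg.inv(c_['camera_from_world'])
    return P@T[:3,:3].T+T[:3,3],d
def meas(fn):
    P,d=wcloud(fn); Q=(P-c)@Rm
    m0=(d>0)&(np.abs(Q[...,0])<.09)&(np.abs(Q[...,1])<.09)&(Q[...,2]<.015)&(Q[...,2]>-.015)
    print('cover z',np.percentile(Q[...,2][m0],[10,50,90])*1000)
    for nm,(a,b) in NP.items():
        m=(d>0)&(np.hypot(Q[...,0]-a,Q[...,1]-b)<.042)&(Q[...,2]>.018)&(Q[...,2]<.055)
        if m.sum()<50: continue
        q=Q[m]; C,A,w=ang(q[:,:2]); 
        v=np.array([np.cos(np.radians(A)),np.sin(np.radians(A))]); n=np.array([-v[1],v[0]]); e=(q[:,:2]-[a,b])
        print(nm,m.sum(),'ang',round(A,1),'sd',np.round(w*1000,1),'along mid',np.round((np.percentile(e@v,1)+np.percentile(e@v,99))*500,1),'across mid',round(1000*np.median(e@n),1),np.round(1000*np.percentile(e@n,[3,97]),1),'z',np.round(np.percentile(q[:,2],[50,90,98])*1000,1))
E
python3 -c "
from wr import *
meas('pics/w1.png.npz')
where('lr')"
```

```text
cover z [0.89333527 2.30254872 5.26940186]
ul 624 ang 18.6 sd [ 2.8 13.5] along mid -9.8 across mid -1.5 [-5.8  3.7] z [37.8 43.3 44.5]
ur 1504 ang 43.0 sd [ 2.8 18.9] along mid 0.3 across mid 4.5 [-3.5  5.7] z [36.7 43.4 44.6]
ll 1360 ang 58.1 sd [ 3.1 18.9] along mid 0.7 across mid -2.3 [-5.6  3.8] z [38.4 43.9 44.9]
lr 1007 ang 74.4 sd [ 2.8 19.1] along mid 3.5 across mid -0.5 [-5.4  4.1] z [41.1 44.8 45.6]
t 3.73 hatch mm [-76.8 -67.7 122.1] rel [-6.8  2.3] psi -16.9 tilt 0.31 Ftool [-0.06  0.3   0.56] Mtool [ 0.332 -0.256 -0.055] open 0.601 q [ 0.95  0.79 -0.8   1.42  0.04  1.25  1.53]
```

>>> carry_out([
  {"offset": [0.0,0.0073,0.05],"twist": [0,0,-1.3],"hand": 0.4},
  {"offset": [0.0,0.0073,0.075],"twist": [0,0,-1.3],"hand": 0.4},
  {"offset": [0.0,0.0073,0.092],"twist": [0,0,-1.3],"hand": 0.4},
  {"offset": [0.0,0.0073,0.092],"twist": [0,0,-1.3],"hand": 0.5},
  {"offset": [0.0,0.0073,0.092],"twist": [0,0,-1.3],"hand": 0.6},
])

```text
clock: 4.35
ee_pos: [0.6022, -0.1287, 0.1416]
tool_rot: [-0.426, -2.948, -0.785]
ft_force: [0.4, -0.3, 0.0]
opening: 0.416
```

```bash
python3 -c "
from wr import *
where('lr');snap('wrist','w2.png'); meas('pics/w2.png.npz')"
```

```text
t 4.35 hatch mm [-70.3 -70.7  31.4] rel [-0.3 -0.7] psi -15.6 tilt 0.41 Ftool [-0.46 -0.11 -0.17] Mtool [ 0.332 -0.222 -0.123] open 0.416 q [ 0.89  0.85 -0.79  1.53  0.07  1.07  1.51]
cover z [1.070716   2.42872213 5.28372458]
ur 3215 ang 43.0 sd [ 2.5 19. ] along mid 0.3 across mid 4.7 [-2.9  6. ] z [35.4 43.  44.3]
ll 2041 ang 56.6 sd [ 3.  10.8] along mid -12.1 across mid -4.1 [-6.3  3. ] z [37.4 43.7 44.8]
lr 2271 ang 74.3 sd [ 7.1 18.3] along mid 4.2 across mid -0.3 [-21.1  17. ] z [41.7 45.6 54.2]
```

View pics/w2.png

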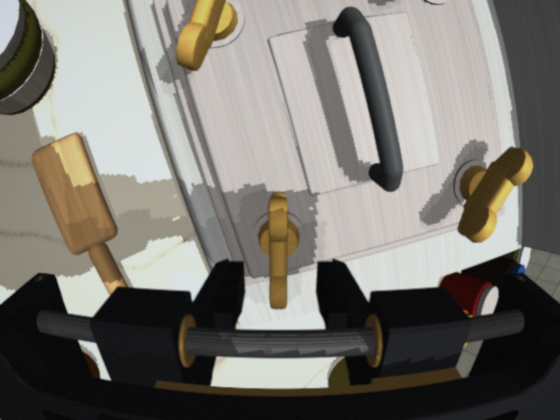

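>>> carry_out([
  {"offset": [0.002,0.0,0.002],"twist": [0,0,0],"hand": 0.8},
  {"offset": [0.002,0.0,0.002],"twist": [0,0,0],"hand": 1},
  {"offset": [0.002,0.0,0.002],"twist": [0,0,0],"hand": 1},
])

```text
clock: 4.78
ee_pos: [0.5996, -0.1264, 0.1393]
tool_rot: [-0.424, -2.947, -0.786]
ft_force: [0.2, -0.6, 0.2]
opening: 0.084
```

```bash
python3 -c "
from wr import *
where('lr')"
```

```text
t 4.78 hatch mm [-69.4 -68.1  28.3] rel [0.6 1.9] psi -15.5 tilt 0.31 Ftool [-0.3  -0.37 -0.45] Mtool [ 0.431 -0.277 -0.042] open 0.084 q [ 0.89  0.85 -0.79  1.54  0.07  1.07  1.51]
```

>>> carry_out([
  {"offset": [0,0,0.0001],"twist": [0,0,4],"hand": 1},
  {"offset": [0,0,0.0002],"twist": [0,0,12],"hand": 1},
  {"offset": [0,0,0.0003],"twist": [0,0,20],"hand": 1},
  {"offset": [0,0,0.0004],"twist": [0,0,28],"hand": 1},
  {"offset": [0,0,0.0006],"twist": [0,0,36],"hand": 1},
])

```text
clock: 5.4
ee_pos: [0.5997, -0.1258, 0.1387]
tool_rot: [-1.26, -2.547, -0.685]
ft_force: [-0.6, -0.3, -0.1]
opening: 0.003
```

```bash
python3 -c "
from wr import *
where('lr');snap('wrist','w3.png')"
```

```text
t 5.4 hatch mm [-69.2 -68.2  27.6] rel [0.8 1.8] psi -51.8 tilt 0.29 Ftool [ 0.12 -0.65 -0.01] Mtool [ 0.19  -0.47  -0.091] open 0.003 q [ 0.8   0.8  -0.63  1.55 -0.07  1.06  0.99]
```

View pics/w3.png

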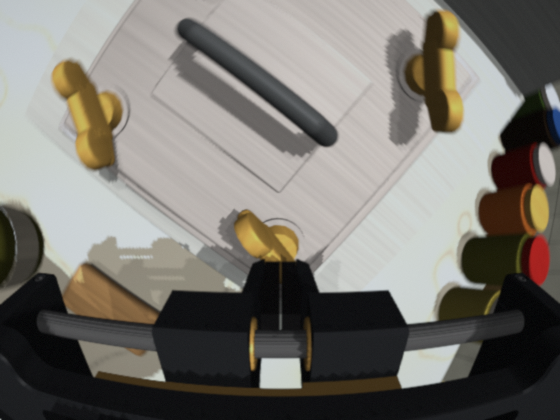

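```bash
python3 -c "
from wr import *
def proj(fn,X):
    c_=np.load(fn);T=c_['camera_from_world'];p=T[:3,:3]@X+T[:3,3];f=210/np.tan(np.radians(float(c_['vertical_fov'])/2))
    a,b,d=p[0],-p[1],-p[2];r=np.hypot(a,b);th=np.arctan2(r,d);return float(c_['cx'])+f*th*a/r,float(c_['cy'])+f*th*b/r,d
o=get_obs();R0=R.from_rotvec(o['tool_rot']).as_matrix()
for dz in [.011,0,-.008]: print('tcp',dz,proj('pics/w3.png.npz',o['ee_pos']+R0[:,2]*dz))
for z in [.003,.033,.045]: print(z,proj('pics/w3.png.npz',c+Rm@[-.07,-.07,z]))
C=np.load('pics/w3.png.npz')['camera_from_world'];Ci=np.linalg.inv(C)
print('cam in tool',R0.T@(Ci[:3,3]-o['ee_pos']),R0.T@Ci[:3,:3])
P,d=wcloud('pics/w3.png.npz');Q=(P-c)@Rm
for (u,v) in [(245,218),(265,235),(285,245),(280,270),(270,280),(290,280),(280,240),(285,300)]: print(u,v,np.round(Q[v,u]*1000,1),np.round(R0.T@(P[v,u]-o['ee_pos'])*1000,1),d[v,u])
"
```

```text
tcp 0.011 (np.float64(277.4653904580658), np.float64(251.32346397469803), np.float64(0.19377266224811204))
tcp 0 (np.float64(277.32366303066726), np.float64(259.4479772116821), np.float64(0.18333299456657365))
tcp -0.008 (np.float64(277.21130294673014), np.float64(265.92287402891964), np.float64(0.17574050898000027))
0.003 (np.float64(278.7397462271182), np.float64(244.81609008551587), np.float64(0.20723514650291688))
0.033 (np.float64(278.5780237552986), np.float64(266.74553393664075), np.float64(0.17881280922239856))
0.045 (np.float64(278.5003997667861), np.float64(277.4393074023709), np.float64(0.16744387431019125))
cam in tool [ 0.08198912  0.00123555 -0.16595419] [[ 3.87415239e-03  9.49053682e-01  3.15090621e-01]
 [ 9.99992492e-01 -3.65028445e-03 -1.30060172e-03]
 [-8.41704565e-05  3.15093294e-01 -9.49060698e-01]]
245 218 [-57.2 -38.1  36.1] [ 27.8 -16.6  -8.6] 0.16637109
265 235 [-59.6 -52.7  32.5] [17.  -6.6 -5. ] 0.17326812
285 245 [-63.2 -69.5  15.9] [ 3.9  4.5 11.7] 0.19319326
280 270 [-60.3 -63.4  58.4] [  9.7   1.5 -30.8] 0.15100111
270 280 [-63.6 -60.2  66.7] [  9.   -3.  -39.2] 0.1433241
290 280 [-57.9 -67.2  67. ] [  9.2   6.  -39.4] 0.14304973
280 240 [-63.  -65.5  14.6] [ 6.6  1.5 12.9] 0.19353734
285 300 [-59.4 -65.2  83.3] [  9.2   3.5 -55.8] 0.12750459
```

```bash
python3 -c "
from wr import *
o=get_obs();R0=R.from_rotvec(o['tool_rot']).as_matrix()
P,d=wcloud('pics/w3.png.npz')
for u in (262,272,290):
  for v in range(240,300,4): print(u,v,np.round((P[v,u]-o['ee_pos'])@R0*1000,1),end=';')
  print()
"
python3 -c "
import cv2;a=cv2.imread('pics/w3.png');cv2.imwrite('pics/w3c.png',cv2.resize(a[180:360,190:380],None,fx=4,fy=3.3,interpolation=cv2.INTER_CUBIC))"
```

```text
262 240 [ 18.6  -7.6 -15.7];262 244 [ 16.8  -7.6 -16.7];262 248 [ 14.6  -7.6 -16.6];262 252 [ 12.   -7.7 -15.7];262 256 [  8.4  -7.9 -13. ];262 260 [ 10.2  -7.4 -21.4];262 264 [ 10.3  -7.2 -26. ];262 268 [ 11.2  -6.9 -31.8];262 272 [ 10.8  -6.7 -35.1];262 276 [ 10.7  -6.6 -38.5];262 280 [ 10.   -6.5 -40.9];262 284 [  9.   -6.4 -42.7];262 288 [  8.2  -6.3 -44.8];262 292 [  9.4  -6.  -50. ];262 296 [  8.9  -5.9 -52.3];
272 240 [12.2 -2.9 -0.4];272 244 [12.  -2.8 -5.5];272 248 [10.6 -2.8 -7.8];272 252 [ 9.  -2.8 -9.2];272 256 [  7.1  -2.7 -10.3];272 260 [  5.   -2.7 -10.8];272 264 [  8.5  -2.5 -22.3];272 268 [  9.2  -2.3 -27.9];272 272 [  8.9  -2.3 -31.3];272 276 [  8.8  -2.2 -35.1];272 280 [  9.3  -2.1 -39.6];272 284 [  9.2  -2.  -43. ];272 288 [  9.2  -1.9 -46.4];272 292 [  9.3  -1.8 -49.8];272 296 [  9.2  -1.8 -52.7];
290 240 [ 6.8  7.4 12.5];290 244 [ 4.2  7.5 12.4];290 248 [ 1.5  7.5 12.6];290 252 [-1.1  7.6 12.5];290 256 [-1.8  7.5  8.4];290 260 [-1.6  7.3  2.6];290 264 [  8.9   6.4 -23.1];290 268 [  9.3   6.3 -28.1];290 272 [  82.     1.2 -166. ];290 276 [  9.1   6.1 -35.6];290 280 [  9.2   6.  -39.4];290 284 [  8.3   5.9 -41.5];290 288 [  9.5   5.7 -46.9];290 292 [  9.    5.7 -49.2];290 296 [  8.8   5.6 -52. ];
```

View pics/w3c.png

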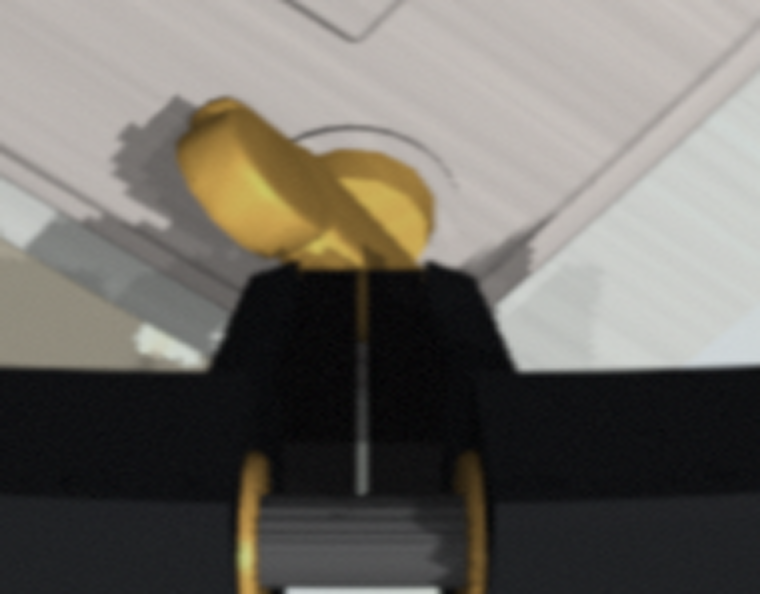

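```bash
python3 -c "
from wr import *
for fn,us in (('pics/wrist0.png.npz',(100,120,140,420,440,460)),('pics/w1.png.npz',(200,210,220,340,350,360)),('pics/w2.png.npz',(220,230,330,340))):
  c_=np.load(fn);T=np.linalg.inv(c_['camera_from_world'])
  # tool frame from camera via fixed mount
  M=np.array([[0.0039,.949,.315],[1,-.0037,-.0013],[0,.315,-.949]]);t=np.array([.082,.0012,-.166])
  P,d=wcloud(fn); Pc=(P@c_['camera_from_world'][:3,:3].T+c_['camera_from_world'][:3,3]); Q=Pc@M.T+t
  m=(d>0)&(np.abs(Q[...,0])<.013)&(np.abs(Q[...,1])<.075)&(Q[...,2]>-.06)&(Q[...,2]<.02)
  for lo in np.arange(-.06,.02,.005):
    s=m&(Q[...,2]>lo)&(Q[...,2]<=lo+.005); print(fn,round(lo,3),s.sum(),np.round(np.percentile(Q[s][:,1],[1,25,50,75,99])*1000,0) if s.sum() else '')
"

```

```text
pics/wrist0.png.npz -0.06 567 [-58. -49. -43.  52.  61.]
pics/wrist0.png.npz -0.055 635 [-58. -47.  46.  50.  61.]
pics/wrist0.png.npz -0.05 645 [-57. -45. -43.  48.  60.]
pics/wrist0.png.npz -0.045 693 [-56. -44.  45.  47.  60.]
pics/wrist0.png.npz -0.04 563 [-56. -44. -42.  47.  59.]
pics/wrist0.png.npz -0.035 465 [-56. -44.  45.  48.  59.]
pics/wrist0.png.npz -0.03 458 [-55. -45.   2.  47.  58.]
pics/wrist0.png.npz -0.025 349 [-53. -44. -42.  46.  57.]
pics/wrist0.png.npz -0.02 13 [-50. -43. -42.  46.  53.]
pics/wrist0.png.npz -0.015 0 
pics/wrist0.png.npz -0.01 0 
pics/wrist0.png.npz -0.005 0 
pics/wrist0.png.npz -0.0 0 
pics/wrist0.png.npz 0.005 0 
pics/wrist0.png.npz 0.01 0 
pics/wrist0.png.npz 0.015 0 
pics/w1.png.npz -0.06 550 [-41. -33. -26.  35.  44.]
pics/w1.png.npz -0.055 559 [-40. -31.  29.  34.  43.]
pics/w1.png.npz -0.05 593 [-40. -30.  29.  33.  43.]
pics/w1.png.npz -0.045 646 [-39. -28. -25.  31.  42.]
pics/w1.png.npz -0.04 522 [-39. -29.  28.  32.  42.]
pics/w1.png.npz -0.035 416 [-39. -28.   1.  32.  42.]
pics/w1.png.npz -0.03 387 [-38. -29. -25.  31.  41.]
pics/w1
[... 345 characters left out ...]
.055 512 [-32. -25. -18.  27.  35.]
pics/w2.png.npz -0.05 573 [-32. -22.  21.  26.  35.]
pics/w2.png.npz -0.045 606 [-31. -21.   2.  24.  34.]
pics/w2.png.npz -0.04 455 [-31. -21. -16.  24.  34.]
pics/w2.png.npz -0.035 400 [-31. -22. -17.  25.  33.]
pics/w2.png.npz -0.03 356 [-30. -22.  20.  24.  33.]
pics/w2.png.npz -0.025 279 [-28. -20.  20.  24.  31.]
pics/w2.png.npz -0.02 10 [-25. -22.   1.  21.  26.]
pics/w2.png.npz -0.015 100 [-4. -1.  0.  3.  5.]
pics/w2.png.npz -0.01 679 [-4. -2.  0.  3.  5.]
pics/w2.png.npz -0.005 55 [-5. -4.  5.  5.  5.]
pics/w2.png.npz -0.0 0 
pics/w2.png.npz 0.005 0 
pics/w2.png.npz 0.01 7 [-9. -8.  8.  8.  9.]
pics/w2.png.npz 0.015 460 [-11.  -8.   6.   9.  12.]
```

View pics/wrist0.png

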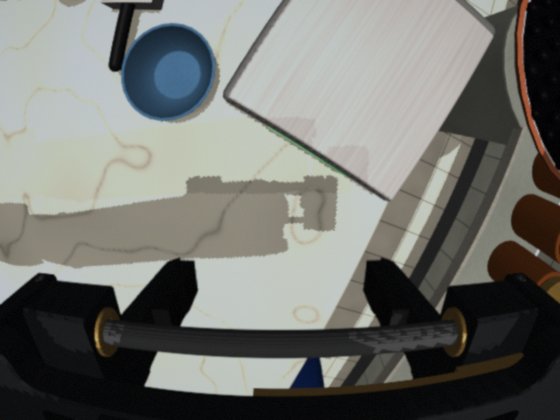

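>>> carry_out([
  {"offset": [0,0,-0.01],"twist": [0,0,0],"hand": 0.55},
  {"offset": [0,0,-0.01],"twist": [0,0,-9],"hand": 0.55},
  {"offset": [0,0,-0.01],"twist": [0,0,-18],"hand": 0.55},
  {"offset": [0,0,-0.01],"twist": [0,0,-27],"hand": 0.55},
  {"offset": [0,0,-0.01],"twist": [0,0,-36.2],"hand": 0.55},
])

```text
clock: 6.08
ee_pos: [0.5997, -0.1316, 0.1479]
tool_rot: [-0.408, -2.953, -0.787]
ft_force: [-0.2, -0.5, 0.4]
opening: 0.448
```

>>> carry_out([
  {"offset": [0,0,0],"twist": [0,0,0],"hand": 0.55},
  {"offset": [0,0,0.015],"twist": [0,0,0],"hand": 0.55},
  {"offset": [0,0,0.025],"twist": [0,0,0],"hand": 0.55},
  {"offset": [0,0,0.03],"twist": [0,0,0],"hand": 0.55},
  {"offset": [0,0,0.03],"twist": [0,0,0],"hand": 0.55},
])

```text
clock: 6.7
ee_pos: [0.5995, -0.1155, 0.1209]
tool_rot: [-0.419, -2.947, -0.786]
ft_force: [0.2, -0.4, -0.6]
opening: 0.451
```

```bash
python3 -c "
from wr import *
where('lr');snap('wrist','w4.png')"
python3 -c "
import cv2;a=cv2.imread('pics/w4.png');cv2.imwrite('pics/w4c.png',cv2.resize(a[180:360,190:380],None,fx=4,fy=3.3,interpolation=cv2.INTER_CUBIC))"
```

```text
t 6.7 hatch mm [-69.2 -67.9   6.9] rel [0.8 2.1] psi -15.3 tilt 0.24 Ftool [-0.39 -0.57  0.31] Mtool [ 0.374 -0.208 -0.04 ] open 0.451 q [ 0.88  0.87 -0.78  1.56  0.08  1.03  1.51]
```

View pics/w4c.png

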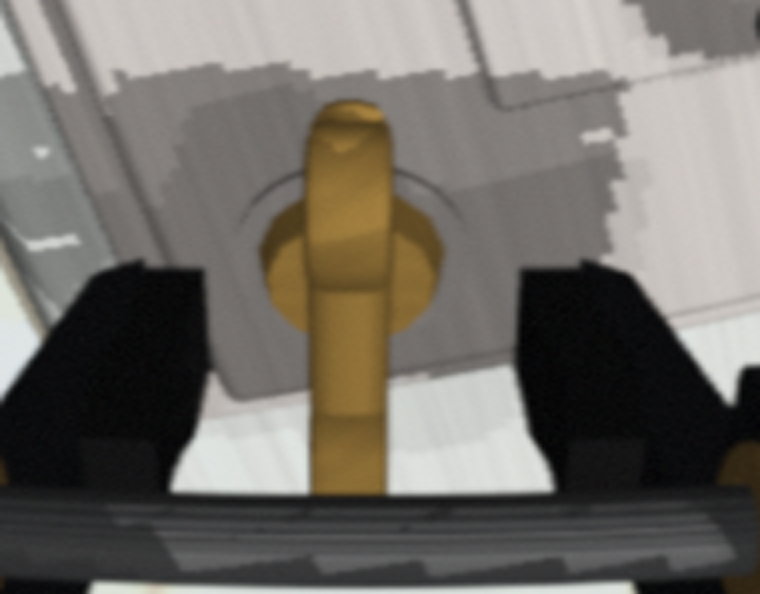

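>>> carry_out([
  {"offset": [0,-0.001,0.005],"twist": [0,0,0],"hand": 0.6},
  {"offset": [0,-0.001,0.005],"twist": [0,0,0],"hand": 0.8},
  {"offset": [0,-0.001,0.005],"twist": [0,0,0],"hand": 1},
  {"offset": [0,-0.001,0.005],"twist": [0,0,0],"hand": 1},
  {"offset": [0,-0.001,0.005],"twist": [0,0,0],"hand": 1},
])

```text
clock: 7.38
ee_pos: [0.5996, -0.1146, 0.1165]
tool_rot: [-0.42, -2.948, -0.786]
ft_force: [-0.0, -0.8, 0.5]
opening: 0.105
```

```bash
python3 -c "
from wr import *
where('lr')"
```

```text
t 7.38 hatch mm [-70.6 -68.    2.7] rel [-0.6  2. ] psi -15.3 tilt 0.31 Ftool [-0.13 -0.47 -0.86] Mtool [ 0.558 -0.227 -0.077] open 0.105 q [ 0.88  0.87 -0.78  1.56  0.08  1.02  1.51]
```

>>> carry_out([
  {"offset": [0,0,0.0001],"twist": [0,0,5],"hand": 1},
  {"offset": [0,0,0.0002],"twist": [0,0,14],"hand": 1},
  {"offset": [0,0,0.0004],"twist": [0,0,23],"hand": 1},
  {"offset": [0,0,0.0005],"twist": [0,0,32],"hand": 1},
  {"offset": [0,0,0.0007],"twist": [0,0,40],"hand": 1},
])

```text
clock: 8.0
ee_pos: [0.5994, -0.1146, 0.1158]
tool_rot: [-1.338, -2.493, -0.669]
ft_force: [-1.2, -2.0, 0.3]
opening: 0.11
```

```bash
python3 -c "
from wr import *
where('lr');snap('wrist','w5.png')"

```

```text
t 8.0 hatch mm [-71.  -67.8   2.1] rel [-1.   2.2] psi -55.6 tilt 0.33 Ftool [-0.68 -1.86 -1.23] Mtool [ 0.54  -0.54  -0.194] open 0.11 q [ 0.77  0.81 -0.6   1.57 -0.09  1.01  0.94]
```

View pics/w5.png

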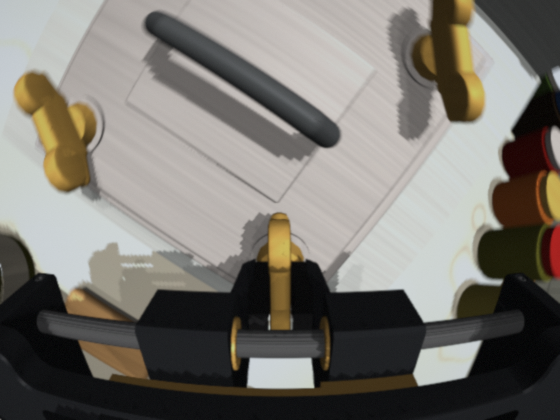

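>>> carry_out([
  {"offset": [0,0,0.0001],"twist": [0,0,9],"hand": 1},
  {"offset": [0,0,0.0003],"twist": [0,0,18],"hand": 1},
  {"offset": [0,0,0.0004],"twist": [0,0,27],"hand": 1},
  {"offset": [0,0,0.0006],"twist": [0,0,36],"hand": 1},
  {"offset": [0,0,0.0008],"twist": [0,0,45],"hand": 1},
])

```text
clock: 8.68
ee_pos: [0.599, -0.1144, 0.1151]
tool_rot: [-2.095, -1.717, -0.466]
ft_force: [-2.6, -2.3, 1.4]
opening: 0.108
```

```bash
python3 -c "
from wr import *
where('lr')"

```

```text
t 8.68 hatch mm [-71.1 -67.3   1.3] rel [-1.1  2.7] psi -100.5 tilt 0.3 Ftool [-1.77 -2.3  -2.4 ] Mtool [ 0.453 -0.887 -0.169] open 0.108 q [ 0.65  0.77 -0.4   1.58 -0.26  1.02  0.29]
```

>>> carry_out([
  {"offset": [0,0,0.0001],"twist": [0,0,9],"hand": 1},
  {"offset": [0,0,0.0003],"twist": [0,0,18],"hand": 1},
  {"offset": [0,0,0.0004],"twist": [0,0,27],"hand": 1},
  {"offset": [0,0,0.0006],"twist": [0,0,36],"hand": 1},
  {"offset": [0,0,0.0008],"twist": [0,0,45],"hand": 1},
])

```text
clock: 9.3
ee_pos: [0.5986, -0.1138, 0.1145]
tool_rot: [-2.526, -0.764, -0.215]
ft_force: [-3.8, -3.9, 3.3]
opening: 0.113
```

```bash
python3 -c "
from wr import *
where('lr')"

```

```text
t 9.3 hatch mm [-70.9 -66.9   0.6] rel [-0.9  3.1] psi -145.5 tilt 0.25 Ftool [-4.07 -0.64 -4.8 ] Mtool [ 0.062 -1.182 -0.128] open 0.113 q [ 0.52  0.74 -0.21  1.59 -0.41  1.04 -0.38]
```

>>> carry_out([
  {"offset": [0,0,0.0001],"twist": [0,0,5],"hand": 1},
  {"offset": [0,0,0.0001],"twist": [0,0,9],"hand": 1},
])

```text
clock: 9.55
ee_pos: [0.5985, -0.1136, 0.1144]
tool_rot: [-2.57, -0.566, -0.162]
ft_force: [-4.3, -2.3, 5.2]
opening: 0.111
```

```bash
python3 -c "
from wr import *
where('lr')"

```

```text
t 9.55 hatch mm [-70.8 -66.8   0.4] rel [-0.8  3.2] psi -154.4 tilt 0.25 Ftool [-3.66 -2.28 -5.67] Mtool [-0.11  -1.135 -0.121] open 0.111 q [ 0.5   0.74 -0.17  1.59 -0.43  1.05 -0.52]
```

>>> carry_out([
  {"offset": [0,0,0.0001],"twist": [0,0,4],"hand": 1},
  {"offset": [0,0,0.0001],"twist": [0,0,8],"hand": 1},
])

```text
clock: 9.8
ee_pos: [0.5985, -0.1135, 0.1143]
tool_rot: [-2.598, -0.385, -0.114]
ft_force: [-3.9, -3.4, 3.5]
opening: 0.107
```

```bash
python3 -c "
from wr import *
where('lr')"

```

```text
t 9.8 hatch mm [-70.7 -66.8   0.2] rel [-0.7  3.2] psi -162.3 tilt 0.23 Ftool [-4.06  0.02 -4.79] Mtool [-0.213 -1.114 -0.129] open 0.107 q [ 0.47  0.73 -0.14  1.6  -0.46  1.05 -0.64]
```

>>> carry_out([
  {"offset": [0,0,0.0001],"twist": [0,0,4],"hand": 1},
  {"offset": [0,0,0.0001],"twist": [0,0,8],"hand": 1},
])

```text
clock: 10.05
ee_pos: [0.5985, -0.1134, 0.1143]
tool_rot: [-2.615, -0.202, -0.066]
ft_force: [-4.1, -2.7, 4.2]
opening: 0.113
```

```bash
python3 -c "
from wr import *
where('lr')"

```

```text
t 10.05 hatch mm [-70.7 -66.8   0.2] rel [-0.7  3.2] psi -170.3 tilt 0.23 Ftool [-4.07 -0.42 -5.02] Mtool [-0.329 -1.08  -0.148] open 0.113 q [ 0.45  0.73 -0.1   1.6  -0.48  1.06 -0.76]
```

>>> carry_out([
  {"offset": [0,0,0.0001],"twist": [0,0,4],"hand": 1},
  {"offset": [0,0,0.0001],"twist": [0,0,8],"hand": 1},
])

```text
clock: 10.3
ee_pos: [0.5984, -0.1132, 0.1142]
tool_rot: [-2.621, -0.019, -0.017]
ft_force: [-3.7, -2.4, 4.2]
opening: 0.116
```

```bash
python3 -c "
from wr import *
where('lr')"

```

```text
t 10.3 hatch mm [-70.6 -66.8  -0. ] rel [-0.6  3.2] psi -178.3 tilt 0.21 Ftool [-3.65 -0.02 -4.88] Mtool [-0.393 -1.021 -0.16 ] open 0.116 q [ 0.43  0.73 -0.07  1.6  -0.51  1.07 -0.88]
```

>>> carry_out([
  {"offset": [0,0,0.0001],"twist": [0,0,4],"hand": 1},
  {"offset": [0,0,0.0001],"twist": [0,0,8],"hand": 1},
])

```text
clock: 10.55
ee_pos: [0.5984, -0.1131, 0.1141]
tool_rot: [-2.617, 0.164, 0.032]
ft_force: [-3.7, -2.3, 4.0]
opening: 0.111
```

```bash
python3 -c "
from wr import *
where('lr')"

```

```text
t 10.55 hatch mm [-70.5 -66.8  -0.1] rel [-0.5  3.2] psi 173.7 tilt 0.21 Ftool [-3.67  0.44 -4.61] Mtool [-0.494 -0.934 -0.139] open 0.111 q [ 0.41  0.73 -0.04  1.6  -0.53  1.07 -1.  ]
```

>>> carry_out([
  {"offset": [0,0,0.0001],"twist": [0,0,4],"hand": 1},
  {"offset": [0,0,0.0001],"twist": [0,0,6],"hand": 1},
])

```text
clock: 10.8
ee_pos: [0.5984, -0.113, 0.1141]
tool_rot: [-2.606, 0.3, 0.068]
ft_force: [-4.9, -2.9, 4.8]
opening: 0.113
```

```bash
python3 -c "
from wr import *
where('lr')"

```

```text
t 10.8 hatch mm [-70.4 -66.8  -0.2] rel [-0.4  3.2] psi 167.7 tilt 0.2 Ftool [-4.76  1.18 -5.66] Mtool [-0.472 -0.995 -0.113] open 0.113 q [ 0.39  0.73 -0.01  1.6  -0.55  1.08 -1.09]
```

>>> carry_out([
  {"offset": [0,0,0.0001],"twist": [0,0,4],"hand": 1},
  {"offset": [0,0,0.0001],"twist": [0,0,7],"hand": 1},
])

```text
clock: 11.05
ee_pos: [0.5985, -0.1128, 0.114]
tool_rot: [-2.585, 0.459, 0.111]
ft_force: [-4.0, -2.2, 4.4]
opening: 0.11
```

```bash
python3 -c "
from wr import *
where('lr');snap('wrist','w6.png')"

```

```text
t 11.05 hatch mm [-70.4 -66.8  -0.3] rel [-0.4  3.2] psi 160.7 tilt 0.19 Ftool [-3.83  1.08 -4.97] Mtool [-0.611 -0.912 -0.126] open 0.11 q [ 0.37  0.73  0.01  1.6  -0.56  1.08 -1.2 ]
```

View pics/w6.png

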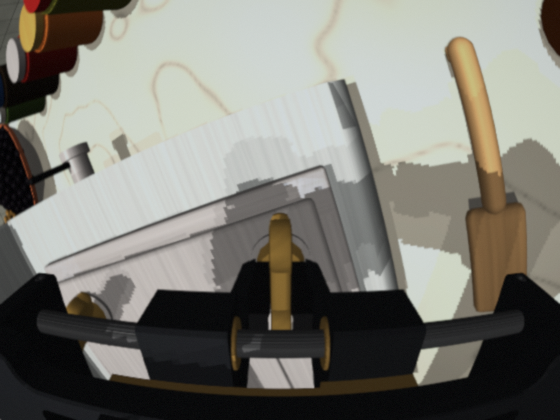

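>>> carry_out([
  {"offset": [0,0,0.0001],"twist": [0,0,4],"hand": 1},
  {"offset": [0,0,0.0001],"twist": [0,0,7],"hand": 1},
])

```text
clock: 11.35
ee_pos: [0.5985, -0.1128, 0.114]
tool_rot: [-2.556, 0.617, 0.153]
ft_force: [-5.4, -1.6, 4.1]
opening: 0.11
```

```bash
python3 -c "
from wr import *
where('lr')"

```

```text
t 11.35 hatch mm [-70.3 -66.8  -0.4] rel [-0.3  3.2] psi 153.7 tilt 0.19 Ftool [-5.09  1.85 -4.43] Mtool [-0.69  -0.87  -0.152] open 0.11 q [ 0.35  0.73  0.04  1.6  -0.58  1.09 -1.31]
```

>>> carry_out([
  {"offset": [0,0,0.0001],"twist": [0,0,4],"hand": 1},
  {"offset": [0,0,0.0001],"twist": [0,0,6],"hand": 1},
])

```text
clock: 11.6
ee_pos: [0.5986, -0.1127, 0.1139]
tool_rot: [-2.525, 0.751, 0.188]
ft_force: [-4.5, -1.1, 4.9]
opening: 0.109
```

```bash
python3 -c "
from wr import *
where('lr')"

```

```text
t 11.6 hatch mm [-70.3 -66.9  -0.5] rel [-0.3  3.1] psi 147.7 tilt 0.19 Ftool [-4.48  1.2  -4.81] Mtool [-0.752 -0.816 -0.125] open 0.109 q [ 0.33  0.73  0.07  1.61 -0.6   1.1  -1.4 ]
```

>>> carry_out([
  {"offset": [0,0,0.0001],"twist": [0,0,3],"hand": 1},
  {"offset": [0,0,0.0001],"twist": [0,0,6],"hand": 1},
])

```text
clock: 11.85
ee_pos: [0.5986, -0.1125, 0.1138]
tool_rot: [-2.487, 0.884, 0.224]
ft_force: [-4.8, -1.3, 4.9]
opening: 0.11
```

```bash
python3 -c "
from wr import *
where('lr')"

```

```text
t 11.85 hatch mm [-70.2 -66.9  -0.7] rel [-0.2  3.1] psi 141.7 tilt 0.19 Ftool [-4.51  1.95 -4.95] Mtool [-0.774 -0.722 -0.13 ] open 0.11 q [ 0.32  0.73  0.09  1.61 -0.62  1.1  -1.49]
```

>>> carry_out([
  {"offset": [0,0,0.0001],"twist": [0,0,3],"hand": 1},
  {"offset": [0,0,0.0001],"twist": [0,0,6],"hand": 1},
])

```text
clock: 12.1
ee_pos: [0.5986, -0.1124, 0.1138]
tool_rot: [-2.443, 1.015, 0.259]
ft_force: [-4.2, -0.9, 5.2]
opening: 0.111
```

```bash
python3 -c "
from wr import *
where('lr')"

```

```text
t 12.1 hatch mm [-70.2 -67.   -0.8] rel [-0.2  3. ] psi 135.7 tilt 0.18 Ftool [-4.26  1.67 -4.96] Mtool [-0.816 -0.669 -0.112] open 0.111 q [ 0.3   0.73  0.11  1.61 -0.63  1.11 -1.59]
```

>>> carry_out([
  {"offset": [0,0,0.0001],"twist": [0,0,3],"hand": 1},
  {"offset": [0,0,0.0001],"twist": [0,0,5],"hand": 1},
])

```text
clock: 12.35
ee_pos: [0.5987, -0.1124, 0.1137]
tool_rot: [-2.402, 1.123, 0.288]
ft_force: [-4.7, -1.8, 6.2]
opening: 0.111
```

```bash
python3 -c "
from wr import *
where('lr')
snap('wrist','w7.png')"

```

```text
t 12.35 hatch mm [-70.2 -67.   -0.8] rel [-0.2  3. ] psi 130.7 tilt 0.19 Ftool [-4.15  2.53 -6.31] Mtool [-0.899 -0.692 -0.314] open 0.111 q [ 0.29  0.73  0.13  1.61 -0.64  1.11 -1.66]
```

View pics/w7.png

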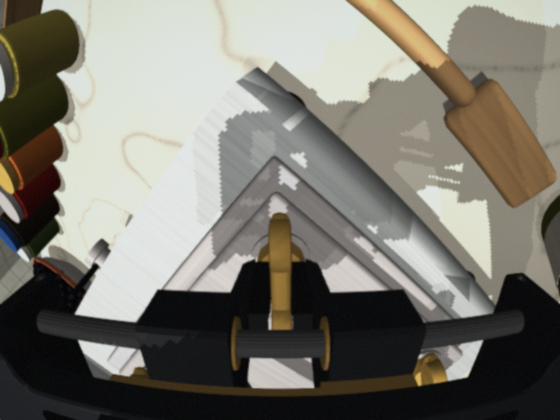

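>>> carry_out([
  {"offset": [0,0,0],"twist": [0,0,2],"hand": 1},
])

```text
clock: 12.52
ee_pos: [0.5987, -0.1123, 0.1137]
tool_rot: [-2.385, 1.165, 0.299]
ft_force: [-4.4, -1.1, 5.4]
opening: 0.107
```

```bash
python3 -c "
from wr import *
where('lr')"

```

```text
t 12.53 hatch mm [-70.1 -67.   -0.9] rel [-0.1  3. ] psi 128.8 tilt 0.19 Ftool [-4.04  2.43 -5.24] Mtool [-0.9   -0.603 -0.32 ] open 0.107 q [ 0.28  0.73  0.14  1.61 -0.65  1.12 -1.69]
```

>>> carry_out([
  {"offset": [0,0,0],"twist": [0,0,0],"hand": 0.55},
  {"offset": [0,0,0],"twist": [0,0,0],"hand": 0.5},
  {"offset": [0,0,-0.02],"twist": [0,0,0],"hand": 0.5},
  {"offset": [0,0,-0.06],"twist": [0,0,-5],"hand": 0.5},
  {"offset": [-0.02,0,-0.1],"twist": [0,0,-15],"hand": 0.5},
])

```text
clock: 13.15
ee_pos: [0.5863, -0.1504, 0.2093]
tool_rot: [-2.503, 0.837, 0.207]
ft_force: [0.3, -0.5, 0.2]
opening: 0.498
```

```bash
python3 -c "
from wr import *
o=where('lr');snap('wrist','w8.png');meas('pics/w8.png.npz')
p,Rt=pose('ul',-68,.09);print(rel(p,Rt,o))"

```

```text
t 13.15 hatch mm [-55.4 -55.2 101.1] rel [14.6 14.8] psi 143.9 tilt 0.38 Ftool [ 0.43  0.13 -0.38] Mtool [-0.29   0.234 -0.015] open 0.498 q [ 0.36  0.62  0.12  1.54 -0.56  1.28 -1.5 ]
cover z [-0.84037289  0.62224547  3.94325737]
ul 612 ang 17.5 sd [ 2.6 15.3] along mid -4.5 across mid -4.4 [-6.9  2.1] z [34.6 42.4 43.9]
ur 656 ang 46.9 sd [ 2.9 10.8] along mid -14.2 across mid 4.5 [-2.3  7. ] z [36.7 43.6 44.5]
ll 195 ang 9.3 sd [1.9 2.9] along mid -17.8 across mid -23.8 [-26.2 -20. ] z [34.7 42.1 43.9]
lr 1200 ang 49.2 sd [ 2.9 18.9] along mid -0.1 across mid 0.3 [-4.3  5.1] z [37.5 41.3 42.1]
([-0.1751, -0.0276, 0.0099], [0.5, -0.0, -148.1])
```

>>> carry_out([
  {"offset": [-0.175,-0.027,0.01],"twist": [0.5,0,-148],"hand": 0.5},
  {"offset": [-0.175,-0.027,0.01],"twist": [0.5,0,-148],"hand": 0.5},
  {"offset": [-0.175,-0.027,0.01],"twist": [0.5,0,-148],"hand": 0.5},
  {"offset": [-0.175,-0.027,0.01],"twist": [0.5,0,-148],"hand": 0.5},
  {"offset": [-0.175,-0.027,0.01],"twist": [0.5,0,-148],"hand": 0.5},
])

```text
clock: 13.82
ee_pos: [0.4631, -0.033, 0.2627]
tool_rot: [-2.596, -0.386, -0.121]
ft_force: [-0.4, 0.1, -0.1]
opening: 0.499
```

```bash
python3 -c "
from wr import *
o=where('ul')
p,Rt=pose('ul',-68,.09);print(rel(p,Rt,o))"

```

```text
t 13.82 hatch mm [71.4 69.7 89.4] rel [ 1.4 -0.3] psi -162.2 tilt 0.37 Ftool [-0.36 -0.14  0.08] Mtool [-0.442 -0.122  0.015] open 0.499 q [ 0.4   0.29 -0.08  1.92 -0.52  1.15 -0.68]
([-0.0007, 0.0012, -0.0006], [0.4, -0.1, -94.2])
```

>>> carry_out([
  {"offset": [0,0.001,0],"twist": [0.4,0,-93],"hand": 0.5},
  {"offset": [0,0.001,0],"twist": [0.4,0,-93],"hand": 0.5},
  {"offset": [0,0.001,0],"twist": [0.4,0,-93],"hand": 0.5},
  {"offset": [0,0.001,0],"twist": [0.4,0,-93],"hand": 0.5},
  {"offset": [0,0.001,0],"twist": [0.4,0,-93],"hand": 0.5},
])

```text
clock: 14.45
ee_pos: [0.4636, -0.0343, 0.2616]
tool_rot: [-2.193, -1.553, -0.429]
ft_force: [-0.6, 0.6, -0.2]
opening: 0.496
```

>>> carry_out([
  {"offset": [0,0,0],"twist": [0,0,-39.5],"hand": 0.5},
  {"offset": [0,0,0],"twist": [0,0,-39.5],"hand": 0.5},
  {"offset": [0,0,0],"twist": [0,0,-39.5],"hand": 0.5},
  {"offset": [0,0,0],"twist": [0,0,-39.5],"hand": 0.5},
  {"offset": [0,0,0],"twist": [0,0,-39.5],"hand": 0.5},
])

```text
clock: 15.08
ee_pos: [0.4636, -0.0343, 0.2615]
tool_rot: [-1.602, -2.274, -0.619]
ft_force: [0.7, 0.0, 0.0]
opening: 0.5
```

```bash
python3 -c "
from wr import *
o=where('ul');snap('wrist','w9.png');meas('pics/w9.png.npz')
p,Rt=pose('ul',-68,.09);print(rel(p,Rt,o))"

```

```text
t 15.07 hatch mm [69.8 69.2 89. ] rel [-0.2 -0.8] psi -69.5 tilt 0.18 Ftool [-0.21  0.65  0.01] Mtool [ 0.168 -0.44  -0.05 ] open 0.5 q [ 0.61  0.32 -0.33  1.9  -0.45  1.13  0.87]
cover z [-0.05048065  1.23224919  4.14147466]
ul 1260 ang 21.3 sd [ 2.8 19.2] along mid 3.6 across mid 0.0 [-4.5  4.7] z [39.8 43.5 44.3]
ur 819 ang 40.4 sd [ 3.  13.7] along mid 12.0 across mid 3.9 [-2.8  6.6] z [36.7 43.3 44.3]
ll 545 ang 65.1 sd [2.6 9.4] along mid -10.8 across mid -2.2 [-4.5  4.5] z [37.2 43.6 44.5]
lr 328 ang 60.9 sd [2.7 7.1] along mid 22.2 across mid -6.8 [-10.7  -1.6] z [34.  41.  41.8]
([0.0005, -0.0007, -0.001], [0.2, -0.0, -1.5])
```

View pics/w9.png

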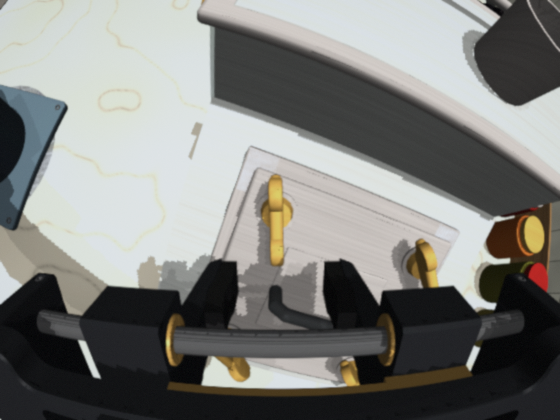

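>>> carry_out([
  {"offset": [0.0015,-0.0015,0.03],"twist": [0.2,0,0.8],"hand": 0.5},
  {"offset": [0.0015,-0.0015,0.06],"twist": [0.2,0,0.8],"hand": 0.55},
  {"offset": [0.0015,-0.0015,0.08],"twist": [0.2,0,0.8],"hand": 0.55},
  {"offset": [0.0015,-0.0015,0.0865],"twist": [0.2,0,0.8],"hand": 0.55},
  {"offset": [0.0015,-0.0015,0.0865],"twist": [0.2,0,0.8],"hand": 0.6},
])

```text
clock: 15.75
ee_pos: [0.4622, 0.0104, 0.1866]
tool_rot: [-1.613, -2.261, -0.611]
ft_force: [-0.5, -0.2, 0.6]
opening: 0.399
```

>>> carry_out([
  {"offset": [0,0,0],"twist": [0,0,0],"hand": 0.8},
  {"offset": [0,0,0],"twist": [0,0,0],"hand": 1},
  {"offset": [0,0,0],"twist": [0,0,0],"hand": 1},
  {"offset": [0,0,0],"twist": [0,0,0],"hand": 1},
])

```text
clock: 16.25
ee_pos: [0.4612, 0.0101, 0.1865]
tool_rot: [-1.612, -2.261, -0.61]
ft_force: [-4.7, -2.8, 4.6]
opening: 0.107
```

```bash
python3 -c "
from wr import *
o=where('ul');snap('wrist','w10.png')"

```

```text
t 16.25 hatch mm [70.7 72.2  2. ] rel [0.7 2.2] psi -70.2 tilt 0.18 Ftool [ 1.37 -4.48 -5.42] Mtool [ 0.909 -0.173 -0.078] open 0.107 q [ 0.55  0.4  -0.36  2.01 -0.48  0.92  0.86]
```

View pics/w10.png

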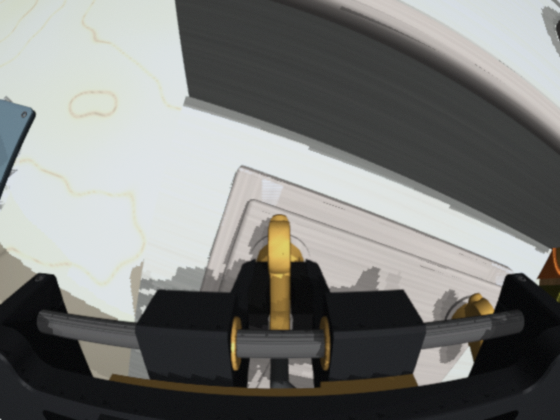

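>>> carry_out([
  {"offset": [0,-0.0005,0.0001],"twist": [0,0,9],"hand": 1},
  {"offset": [0,-0.0005,0.0003],"twist": [0,0,18],"hand": 1},
  {"offset": [0,-0.0005,0.0004],"twist": [0,0,27],"hand": 1},
  {"offset": [0,-0.0005,0.0006],"twist": [0,0,36],"hand": 1},
  {"offset": [0,-0.0005,0.0008],"twist": [0,0,45],"hand": 1},
])

```text
clock: 16.92
ee_pos: [0.4616, 0.0103, 0.1859]
tool_rot: [-2.271, -1.411, -0.385]
ft_force: [-0.6, -2.5, 2.6]
opening: 0.115
```

```bash
python3 -c "
from wr import *
o=where('ul')"

```

```text
t 16.93 hatch mm [70.5 71.8  1.3] rel [0.5 1.8] psi -115.5 tilt 0.09 Ftool [-1.07 -0.18 -3.48] Mtool [-0.062 -0.606 -0.118] open 0.115 q [ 0.42  0.39 -0.2   2.02 -0.55  0.94  0.14]
```

>>> carry_out([
  {"offset": [0,0,0.0001],"twist": [0,0,9],"hand": 1},
  {"offset": [0,0,0.0003],"twist": [0,0,18],"hand": 1},
  {"offset": [0,0,0.0004],"twist": [0,0,27],"hand": 1},
  {"offset": [0,0,0.0006],"twist": [0,0,36],"hand": 1},
  {"offset": [0,0,0.0008],"twist": [0,0,45],"hand": 1},
])

```text
clock: 17.55
ee_pos: [0.4618, 0.0104, 0.1851]
tool_rot: [-2.589, -0.427, -0.123]
ft_force: [-1.7, -3.0, 1.1]
opening: 0.109
```

```bash
python3 -c "
from wr import *
o=where('ul')"

```

```text
t 17.55 hatch mm [70.2 71.6  0.6] rel [0.2 1.6] psi -160.5 tilt 0.05 Ftool [-2.25  1.34 -2.46] Mtool [-0.676 -0.473 -0.146] open 0.109 q [ 0.29  0.38 -0.05  2.02 -0.61  0.96 -0.59]
```

>>> carry_out([
  {"offset": [0,0,0.0001],"twist": [0,0,9],"hand": 1},
  {"offset": [0,0,0.0003],"twist": [0,0,18],"hand": 1},
  {"offset": [0,0,0.0004],"twist": [0,0,27],"hand": 1},
  {"offset": [0,0,0.0006],"twist": [0,0,36],"hand": 1},
  {"offset": [0,0,0.0007],"twist": [0,0,42],"hand": 1},
])

```text
clock: 18.18
ee_pos: [0.4617, 0.0104, 0.1844]
tool_rot: [-2.571, 0.528, 0.133]
ft_force: [-2.3, -3.5, 2.2]
opening: 0.109
```

```bash
python3 -c "
from wr import *
o=where('ul')"

```

```text
t 18.18 hatch mm [69.9 71.6 -0.1] rel [-0.1  1.6] psi 157.6 tilt 0.07 Ftool [-1.38  2.64 -3.66] Mtool [-1.018  0.085 -0.136] open 0.109 q [ 0.18  0.38  0.08  2.03 -0.66  0.99 -1.27]
```

>>> carry_out([
  {"offset": [0,0,0.0001],"twist": [0,0,4],"hand": 1},
  {"offset": [0,0,0.0001],"twist": [0,0,8],"hand": 1},
])

```text
clock: 18.42
ee_pos: [0.4617, 0.0105, 0.1842]
tool_rot: [-2.534, 0.706, 0.181]
ft_force: [-1.1, -3.5, 0.8]
opening: 0.113
```

```bash
python3 -c "
from wr import *
o=where('ul')"

```

```text
t 18.43 hatch mm [69.9 71.7 -0.2] rel [-0.1  1.7] psi 149.7 tilt 0.07 Ftool [ 0.4   2.87 -2.48] Mtool [-0.986  0.284 -0.126] open 0.113 q [ 0.16  0.38  0.11  2.03 -0.67  0.99 -1.4 ]
```

>>> carry_out([
  {"offset": [0,0,0.0001],"twist": [0,0,4],"hand": 1},
  {"offset": [0,0,0.0001],"twist": [0,0,8],"hand": 1},
])

```text
clock: 18.68
ee_pos: [0.4616, 0.0105, 0.1841]
tool_rot: [-2.485, 0.883, 0.229]
ft_force: [-2.2, -3.5, -0.1]
opening: 0.11
```

```bash
python3 -c "
from wr import *
o=where('ul')"

```

```text
t 18.68 hatch mm [69.8 71.8 -0.4] rel [-0.2  1.8] psi 141.6 tilt 0.08 Ftool [ 0.21  3.81 -1.63] Mtool [-0.938  0.427 -0.146] open 0.11 q [ 0.14  0.38  0.13  2.03 -0.68  1.   -1.53]
```

>>> carry_out([
  {"offset": [0,0,0.0001],"twist": [0,0,4],"hand": 1},
  {"offset": [0,0,0.0001],"twist": [0,0,7],"hand": 1},
])

```text
clock: 18.92
ee_pos: [0.4615, 0.0105, 0.184]
tool_rot: [-2.434, 1.036, 0.27]
ft_force: [-1.3, -3.6, 1.3]
opening: 0.113
```

```bash
python3 -c "
from wr import *
o=where('ul')"

```

```text
t 18.93 hatch mm [69.8 71.8 -0.5] rel [-0.2  1.8] psi 134.7 tilt 0.08 Ftool [ 0.92  2.67 -2.91] Mtool [-0.913  0.493 -0.233] open 0.113 q [ 0.12  0.38  0.15  2.03 -0.68  1.   -1.65]
```

>>> carry_out([
  {"offset": [0,0,0.0001],"twist": [0,0,4],"hand": 1},
  {"offset": [0,0,0.0001],"twist": [0,0,7],"hand": 1},
])

```text
clock: 19.18
ee_pos: [0.4615, 0.0106, 0.1839]
tool_rot: [-2.375, 1.186, 0.31]
ft_force: [-2.2, -4.1, 0.6]
opening: 0.111
```

```bash
python3 -c "
from wr import *
o=where('ul')"

```

```text
t 19.18 hatch mm [69.8 71.8 -0.6] rel [-0.2  1.8] psi 127.7 tilt 0.09 Ftool [ 1.24  3.71 -2.55] Mtool [-0.888  0.548 -0.404] open 0.111 q [ 0.11  0.38  0.17  2.04 -0.69  1.   -1.76]
```

>>> carry_out([
  {"offset": [0,0,0],"twist": [0,0,0],"hand": 0.55},
  {"offset": [0,0,0],"twist": [0,0,0],"hand": 0.5},
  {"offset": [0,0,-0.02],"twist": [0,0,0],"hand": 0.5},
  {"offset": [0,0,-0.06],"twist": [0,0,-5],"hand": 0.5},
  {"offset": [0,0,-0.1],"twist": [0,0,-15],"hand": 0.5},
])

```text
clock: 19.8
ee_pos: [0.4608, -0.0381, 0.2714]
tool_rot: [-2.494, 0.849, 0.223]
ft_force: [0.1, 0.9, -0.1]
opening: 0.498
```

```bash
python3 -c "
from wr import *
o=where('ul');snap('wrist','w11.png');meas('pics/w11.png.npz')
p,Rt=pose('ur',-47,.09);print(rel(p,Rt,o))"

```

```text
t 19.8 hatch mm [71.3 71.9 99.6] rel [1.3 1.9] psi 143.1 tilt 0.19 Ftool [-0.36 -0.66  0.54] Mtool [-0.273  0.315  0.019] open 0.498 q [ 0.19  0.28  0.19  1.92 -0.58  1.22 -1.57]
cover z [-1.51646658 -0.226919    2.87306225]
ul 1142 ang 50.9 sd [ 2.8 19.3] along mid -0.6 across mid -0.3 [-4.9  4.3] z [37.4 41.  41.8]
ur 1842 ang 42.7 sd [ 3.  18.8] along mid 1.1 across mid 3.9 [-3.6  5.6] z [37.4 43.5 44.6]
ll 1877 ang 58.2 sd [ 2.8 18.9] along mid 1.7 across mid -4.7 [-5.9  3.3] z [37.1 43.5 44.6]
lr 108 ang 135.6 sd [0.8 2.6] along mid 2.2 across mid -34.7 [-35.7 -32.5] z [28.8 34.  35.2]
([0.1144, -0.0841, 0.0091], [-0.3, 0.1, -169.9])
```

>>> carry_out([
  {"offset": [0.114,-0.084,0],"twist": [0,0,-54],"hand": 0.5},
  {"offset": [0.114,-0.084,0],"twist": [0,0,-54],"hand": 0.5},
  {"offset": [0.114,-0.084,0],"twist": [0,0,-54],"hand": 0.5},
  {"offset": [0.114,-0.084,0],"twist": [0,0,-54],"hand": 0.5},
  {"offset": [0.114,-0.084,0],"twist": [0,0,-54],"hand": 0.5},
])

```text
clock: 20.48
ee_pos: [0.6027, -0.0411, 0.2687]
tool_rot: [-2.594, -0.367, -0.105]
ft_force: [-0.7, -0.6, -1.2]
opening: 0.502
```

>>> carry_out([
  {"offset": [0,0,0],"twist": [0,0,-54],"hand": 0.5},
  {"offset": [0,0,0],"twist": [0,0,-54],"hand": 0.5},
  {"offset": [0,0,0],"twist": [0,0,-54],"hand": 0.5},
  {"offset": [0,0,0],"twist": [0,0,-54],"hand": 0.5},
  {"offset": [0,0,0],"twist": [0,0,-54],"hand": 0.5},
])

```text
clock: 21.1
ee_pos: [0.6025, -0.0412, 0.269]
tool_rot: [-2.2, -1.536, -0.418]
ft_force: [0.2, 0.7, 0.4]
opening: 0.503
```

>>> carry_out([
  {"offset": [0,0,0],"twist": [0,0,-54],"hand": 0.5},
  {"offset": [0,0,0],"twist": [0,0,-54],"hand": 0.5},
  {"offset": [0,0,0],"twist": [0,0,-54],"hand": 0.5},
  {"offset": [0,0,0],"twist": [0,0,-54],"hand": 0.5},
  {"offset": [0,0,0],"twist": [0,0,-54],"hand": 0.5},
])

```text
clock: 21.72
ee_pos: [0.6024, -0.0412, 0.2691]
tool_rot: [-1.334, -2.485, -0.671]
ft_force: [0.6, 0.1, -0.1]
opening: 0.496
```

```bash
python3 -c "
from wr import *
o=where('ur')
p,Rt=pose('ur',-47,.09);print(rel(p,Rt,o))"

```

```text
t 21.73 hatch mm [ 69.2 -69.8  98.1] rel [-0.8  0.2] psi -55.7 tilt 0.17 Ftool [-0.33  0.52  0.18] Mtool [ 0.212 -0.44  -0.117] open 0.496 q [ 0.53  0.54 -0.37  1.55 -0.35  1.21  0.93]
([0.0005, 0.0006, 0.0081], [-0.0, -0.2, -8.7])
```

>>> carry_out([
  {"offset": [0.001,-0.0005,0.01],"twist": [0,-0.2,-8.6],"hand": 0.5},
  {"offset": [0.001,-0.0005,0.01],"twist": [0,-0.2,-8.6],"hand": 0.5},
  {"offset": [0.001,-0.0005,0.01],"twist": [0,-0.2,-8.6],"hand": 0.5},
])

```text
clock: 22.1
ee_pos: [0.6017, -0.0363, 0.261]
tool_rot: [-1.17, -2.601, -0.699]
ft_force: [0.8, -0.4, -0.2]
opening: 0.501
```

```bash
python3 -c "
from wr import *
o=where('ur');snap('wrist','w12.png');meas('pics/w12.png.npz')"

```

```text
t 22.1 hatch mm [ 69.4 -69.   88.7] rel [-0.6  1. ] psi -47.6 tilt 0.09 Ftool [-0.83  0.27 -0.06] Mtool [ 0.226 -0.385 -0.064] open 0.501 q [ 0.55  0.55 -0.41  1.57 -0.33  1.18  1.06]
cover z [-1.45279347 -0.22573787  2.99205605]
ul 1893 ang 50.7 sd [ 2.9 19.1] along mid 1.0 across mid -4.6 [-6.   3.2] z [34.4 40.5 41.6]
ur 1294 ang 42.8 sd [ 2.9 19.3] along mid 3.0 across mid -0.1 [-4.9  4.6] z [40.5 43.9 44.7]
ll 1644 ang 58.4 sd [ 2.4 19.2] along mid 2.4 across mid -4.9 [-6.3  2.4] z [34.4 42.8 44.3]
```

View pics/w12.png

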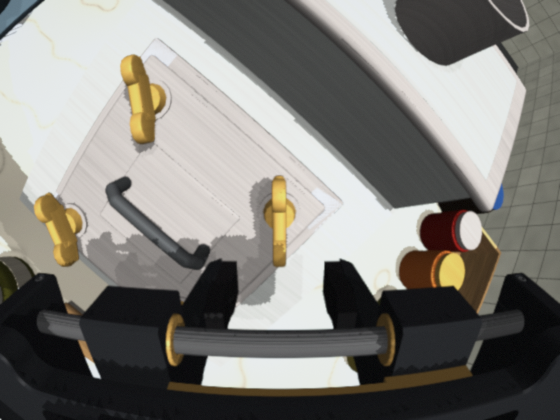

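>>> carry_out([
  {"offset": [0.0005,0,0.03],"twist": [0,0,-0.4],"hand": 0.5},
  {"offset": [0.0005,0,0.06],"twist": [0,0,-0.4],"hand": 0.55},
  {"offset": [0.0005,0,0.08],"twist": [0,0,-0.4],"hand": 0.55},
  {"offset": [0.0005,0,0.0868],"twist": [0,0,-0.4],"hand": 0.55},
  {"offset": [0.0005,0,0.0868],"twist": [0,0,-0.4],"hand": 0.6},
])

```text
clock: 22.78
ee_pos: [0.6021, 0.0071, 0.186]
tool_rot: [-1.159, -2.608, -0.701]
ft_force: [0.8, 0.0, -0.1]
opening: 0.403
```

>>> carry_out([
  {"offset": [0,0,0],"twist": [0,0,0],"hand": 0.8},
  {"offset": [0,0,0],"twist": [0,0,0],"hand": 1},
  {"offset": [0,0,0],"twist": [0,0,0],"hand": 1},
  {"offset": [0,0,0],"twist": [0,0,0],"hand": 1},
])

```text
clock: 23.28
ee_pos: [0.6019, 0.0065, 0.186]
tool_rot: [-1.159, -2.609, -0.7]
ft_force: [-2.7, -3.5, 3.5]
opening: 0.111
```

```bash
python3 -c "
from wr import *
o=where('ur')"

```

```text
t 23.27 hatch mm [ 69.  -68.6   2.3] rel [-1.   1.4] psi -47.1 tilt 0.15 Ftool [ 0.78 -2.84 -4.76] Mtool [ 0.712 -0.197 -0.033] open 0.111 q [ 0.5   0.62 -0.42  1.66 -0.33  1.    1.07]
```

>>> carry_out([
  {"offset": [0,0,0.0001],"twist": [0,0,9],"hand": 1},
  {"offset": [0,0,0.0003],"twist": [0,0,18],"hand": 1},
  {"offset": [0,0,0.0004],"twist": [0,0,27],"hand": 1},
  {"offset": [0,0,0.0006],"twist": [0,0,36],"hand": 1},
  {"offset": [0,0,0.0008],"twist": [0,0,45],"hand": 1},
])

```text
clock: 23.9
ee_pos: [0.6014, 0.0067, 0.1852]
tool_rot: [-1.978, -1.872, -0.506]
ft_force: [-4.2, -4.1, 4.1]
opening: 0.11
```

```bash
python3 -c "
from wr import *
o=where('ur')"

```

```text
t 23.9 hatch mm [ 68.7 -68.1   1.5] rel [-1.3  1.9] psi -92.4 tilt 0.16 Ftool [-1.68 -4.12 -5.63] Mtool [ 0.8   -0.792 -0.166] open 0.11 q [ 0.36  0.59 -0.23  1.67 -0.45  1.03  0.37]
```

>>> carry_out([
  {"offset": [0,0,0.0001],"twist": [0,0,9],"hand": 1},
  {"offset": [0,0,0.0003],"twist": [0,0,18],"hand": 1},
  {"offset": [0,0,0.0004],"twist": [0,0,27],"hand": 1},
  {"offset": [0,0,0.0006],"twist": [0,0,36],"hand": 1},
  {"offset": [0,0,0.0008],"twist": [0,0,45],"hand": 1},
])

```text
clock: 24.52
ee_pos: [0.6009, 0.0072, 0.1846]
tool_rot: [-2.47, -0.945, -0.259]
ft_force: [-5.4, -4.7, 6.5]
opening: 0.111
```

```bash
python3 -c "
from wr import *
o=where('ur')"

```

```text
t 24.52 hatch mm [ 68.9 -67.6   0.8] rel [-1.1  2.4] psi -137.4 tilt 0.16 Ftool [-4.57 -2.96 -8.  ] Mtool [ 0.412 -1.391 -0.15 ] open 0.111 q [ 0.24  0.58 -0.06  1.68 -0.56  1.06 -0.33]
```

>>> carry_out([
  {"offset": [0,0,0.0001],"twist": [0,0,9],"hand": 1},
  {"offset": [0,0,0.0003],"twist": [0,0,18],"hand": 1},
  {"offset": [0,0,0.0004],"twist": [0,0,27],"hand": 1},
  {"offset": [0,0,0.0006],"twist": [0,0,36],"hand": 1},
  {"offset": [0,0,0.0008],"twist": [0,0,45],"hand": 1},
])

```text
clock: 25.15
ee_pos: [0.6007, 0.008, 0.1842]
tool_rot: [-2.619, 0.071, 0.012]
ft_force: [-7.3, -3.4, 8.7]
opening: 0.112
```

```bash
python3 -c "
from wr import *
o=where('ur')"

```

```text
t 25.15 hatch mm [ 69.4 -67.4   0. ] rel [-0.6  2.6] psi 177.7 tilt 0.14 Ftool [-7.29 -0.95 -9.25] Mtool [-0.327 -1.512 -0.149] open 0.112 q [ 0.12  0.58  0.11  1.69 -0.65  1.09 -1.04]
```

>>> carry_out([
  {"offset": [0.0005,0,0],"twist": [0,0,4],"hand": 1},
  {"offset": [0.0005,0,0],"twist": [0,0,8],"hand": 1},
])

```text
clock: 25.4
ee_pos: [0.6008, 0.0082, 0.1842]
tool_rot: [-2.609, 0.25, 0.061]
ft_force: [-7.3, -3.7, 8.7]
opening: 0.109
```

```bash
python3 -c "
from wr import *
o=where('ur')"

```

```text
t 25.4 hatch mm [ 69.5 -67.4  -0.1] rel [-0.5  2.6] psi 169.8 tilt 0.18 Ftool [-7.35  0.27 -9.4 ] Mtool [-0.507 -1.673 -0.142] open 0.109 q [ 0.1   0.58  0.14  1.69 -0.67  1.1  -1.16]
```

>>> carry_out([
  {"offset": [0,0,0.0001],"twist": [0,0,4],"hand": 1},
  {"offset": [0,0,0.0001],"twist": [0,0,8],"hand": 1},
])

```text
clock: 25.65
ee_pos: [0.6008, 0.0083, 0.1841]
tool_rot: [-2.588, 0.432, 0.11]
ft_force: [-7.2, -3.6, 8.3]
opening: 0.112
```

```bash
python3 -c "
from wr import *
o=where('ur')"

```

```text
t 25.65 hatch mm [ 69.6 -67.4  -0.3] rel [-0.4  2.6] psi 161.8 tilt 0.18 Ftool [-7.14  1.33 -9.01] Mtool [-0.675 -1.552 -0.117] open 0.112 q [ 0.08  0.58  0.17  1.69 -0.68  1.11 -1.29]
```

>>> carry_out([
  {"offset": [0,0,0.0001],"twist": [0,0,4],"hand": 1},
  {"offset": [0,0,0.0001],"twist": [0,0,7],"hand": 1},
])

```text
clock: 25.9
ee_pos: [0.6008, 0.0084, 0.184]
tool_rot: [-2.56, 0.589, 0.152]
ft_force: [-8.0, -3.0, 7.3]
opening: 0.109
```

```bash
python3 -c "
from wr import *
o=where('ur')"

```

```text
t 25.9 hatch mm [ 69.7 -67.4  -0.4] rel [-0.3  2.6] psi 154.8 tilt 0.18 Ftool [-7.65  2.56 -7.81] Mtool [-0.793 -1.503 -0.117] open 0.109 q [ 0.06  0.59  0.19  1.69 -0.7   1.12 -1.4 ]
```

>>> carry_out([
  {"offset": [0,0,0.0001],"twist": [0,0,4],"hand": 1},
  {"offset": [0,0,0.0001],"twist": [0,0,7],"hand": 1},
])

```text
clock: 26.15
ee_pos: [0.6008, 0.0086, 0.184]
tool_rot: [-2.525, 0.745, 0.194]
ft_force: [-6.9, -3.0, 7.8]
opening: 0.11
```

```bash
python3 -c "
from wr import *
o=where('ur')"

```

```text
t 26.15 hatch mm [ 69.8 -67.5  -0.5] rel [-0.2  2.5] psi 147.9 tilt 0.17 Ftool [-6.47  2.6  -8.26] Mtool [-0.985 -1.372 -0.313] open 0.11 q [ 0.04  0.59  0.22  1.69 -0.71  1.12 -1.51]
```

>>> carry_out([
  {"offset": [0,0,0.0001],"twist": [0,0,4],"hand": 1},
  {"offset": [0,0,0.0001],"twist": [0,0,7],"hand": 1},
])

```text
clock: 26.4
ee_pos: [0.6009, 0.0086, 0.1839]
tool_rot: [-2.481, 0.899, 0.235]
ft_force: [-7.3, -1.9, 7.9]
opening: 0.11
```

```bash
python3 -c "
from wr import *
o=where('ur')"

```

```text
t 26.4 hatch mm [ 69.8 -67.5  -0.6] rel [-0.2  2.5] psi 140.9 tilt 0.17 Ftool [-7.09  2.9  -7.87] Mtool [-1.16  -1.231 -0.503] open 0.11 q [ 0.02  0.59  0.24  1.69 -0.72  1.13 -1.62]
```

>>> carry_out([
  {"offset": [0,0,0.0001],"twist": [0,0,4],"hand": 1},
  {"offset": [0,0,0.0001],"twist": [0,0,7],"hand": 1},
])

```text
clock: 26.65
ee_pos: [0.601, 0.0086, 0.1839]
tool_rot: [-2.429, 1.052, 0.276]
ft_force: [-6.3, -3.2, 7.4]
opening: 0.115
```

```bash
python3 -c "
from wr import *
o=where('ur')"

```

```text
t 26.65 hatch mm [ 69.8 -67.7  -0.6] rel [-0.2  2.3] psi 133.9 tilt 0.17 Ftool [-4.96  4.   -8.05] Mtool [-1.29  -1.012 -0.706] open 0.115 q [ 0.01  0.59  0.27  1.69 -0.74  1.14 -1.74]
```

>>> carry_out([
  {"offset": [0,0,0],"twist": [0,0,-5],"hand": 0.55},
  {"offset": [0,0,0],"twist": [0,0,-6],"hand": 0.5},
  {"offset": [0,0,-0.02],"twist": [0,0,-6],"hand": 0.5},
  {"offset": [0,0,-0.06],"twist": [0,0,-10],"hand": 0.5},
  {"offset": [0,0,-0.1],"twist": [0,0,-18],"hand": 0.5},
])

```text
clock: 27.28
ee_pos: [0.6018, -0.0423, 0.2719]
tool_rot: [-2.548, 0.652, 0.163]
ft_force: [1.1, 0.1, 0.4]
opening: 0.501
```

```bash
python3 -c "
from wr import *
o=where('ur');snap('wrist','w13.png');meas('pics/w13.png.npz')
p,Rt=pose('ll',-31.7,.09);print(rel(p,Rt,o))"

```

```text
t 27.27 hatch mm [ 69.7 -69.1 101.1] rel [-0.3  0.9] psi 152.1 tilt 0.15 Ftool [ 0.86 -0.8  -0.23] Mtool [-0.347  0.224  0.008] open 0.501 q [ 0.1   0.51  0.25  1.58 -0.64  1.31 -1.49]
cover z [-1.46783625 -0.17839112  2.86754536]
ul 187 ang 37.5 sd [2.8 5.5] along mid 22.8 across mid 1.8 [-1.3  8.2] z [38.9 41.2 41.8]
ur 1134 ang 68.0 sd [ 2.9 19.2] along mid -1.2 across mid 0.1 [-4.7  4.7] z [37.7 41.3 42.1]
ll 1222 ang 58.0 sd [ 2.7 18.1] along mid -2.0 across mid -5.0 [-6.4  2.8] z [35.2 43.1 44.4]
lr 1717 ang 49.0 sd [ 2.9 19.1] along mid 1.9 across mid -3.8 [-5.2  4. ] z [34.5 40.8 42. ]
([-0.0576, 0.1886, 0.0114], [0.2, 0.2, -176.2])
```

>>> carry_out([
  {"offset": [-0.0576,0.1886,0],"twist": [0,0,-53],"hand": 0.5},
  {"offset": [-0.0576,0.1886,0],"twist": [0,0,-53],"hand": 0.5},
  {"offset": [-0.0576,0.1886,0],"twist": [0,0,-53],"hand": 0.5},
  {"offset": [-0.0576,0.1886,0],"twist": [0,0,-53],"hand": 0.5},
  {"offset": [-0.0576,0.1886,0],"twist": [0,0,-53],"hand": 0.5},
])

```text
clock: 27.95
ee_pos: [0.4594, -0.1621, 0.2008]
tool_rot: [-2.573, -0.543, -0.157]
ft_force: [-0.2, -0.2, -0.3]
opening: 0.501
```

>>> carry_out([
  {"offset": [0,0,0],"twist": [0,0,-53],"hand": 0.5},
  {"offset": [0,0,0],"twist": [0,0,-53],"hand": 0.5},
  {"offset": [0,0,0],"twist": [0,0,-53],"hand": 0.5},
  {"offset": [0,0,0],"twist": [0,0,-53],"hand": 0.5},
  {"offset": [0,0,0],"twist": [0,0,-53],"hand": 0.5},
])

```text
clock: 28.58
ee_pos: [0.4608, -0.1609, 0.2013]
tool_rot: [-2.115, -1.683, -0.458]
ft_force: [-0.6, 0.6, 0.9]
opening: 0.501
```

>>> carry_out([
  {"offset": [0,0,0],"twist": [0,0,-53],"hand": 0.5},
  {"offset": [0,0,0],"twist": [0,0,-53],"hand": 0.5},
  {"offset": [0,0,0],"twist": [0,0,-53],"hand": 0.5},
  {"offset": [0,0,0],"twist": [0,0,-53],"hand": 0.5},
  {"offset": [0,0,0],"twist": [0,0,-53],"hand": 0.5},
])

```text
clock: 29.2
ee_pos: [0.4607, -0.161, 0.2012]
tool_rot: [-1.204, -2.582, -0.693]
ft_force: [1.1, -0.8, -0.2]
opening: 0.499
```

```bash
python3 -c "
from wr import *
o=where('ll')
p,Rt=pose('ll',-31.7,.09);print(rel(p,Rt,o))"

```

```text
t 29.2 hatch mm [-70.1  70.2 100.2] rel [-0.1  0.2] psi -49.2 tilt 0.19 Ftool [-1.33  0.35 -0.21] Mtool [ 0.223 -0.504 -0.107] open 0.499 q [ 0.75  0.49 -0.26  1.81 -0.37  1.15  1.4 ]
([-0.0, 0.0003, 0.0102], [-0.1, 0.2, -17.5])
```

>>> carry_out([
  {"offset": [0.001,0,0.01],"twist": [0,0.2,-17.5],"hand": 0.5},
  {"offset": [0.001,0,0.01],"twist": [0,0.2,-17.5],"hand": 0.5},
  {"offset": [0.001,0,0.01],"twist": [0,0.2,-17.5],"hand": 0.5},
  {"offset": [0.001,0,0.01],"twist": [0,0.2,-17.5],"hand": 0.5},
])

```text
clock: 29.7
ee_pos: [0.4602, -0.1549, 0.1926]
tool_rot: [-0.821, -2.787, -0.749]
ft_force: [-0.3, -0.8, -0.3]
opening: 0.501
```

```bash
python3 -c "
from wr import *
o=where('ll');snap('wrist','w14.png');meas('pics/w14.png.npz')"

```

```text
t 29.7 hatch mm [-69.2  70.9  89.7] rel [0.8 0.9] psi -32.1 tilt 0.1 Ftool [-0.25 -0.88 -0.15] Mtool [ 0.28  -0.308 -0.076] open 0.501 q [ 0.79  0.5  -0.33  1.82 -0.34  1.12  1.67]
cover z [-1.40601717 -0.09967336  2.96681165]
ul 1885 ang 50.9 sd [ 2.9 19.1] along mid 1.1 across mid 3.8 [-4.   5.1] z [34.2 40.5 41.6]
ur 1241 ang 67.1 sd [ 2.7 19.7] along mid 2.5 across mid 4.2 [-3.5  5.9] z [33.4 40.5 41.8]
ll 1288 ang 58.3 sd [ 2.9 19.3] along mid 3.9 across mid -0.6 [-5.4  4.1] z [40.5 44.  44.7]
lr 168 ang 50.7 sd [2.  5.1] along mid -20.2 across mid 5.8 [-0.1  6.9] z [37.3 41.4 42.1]
```

View pics/w14.png

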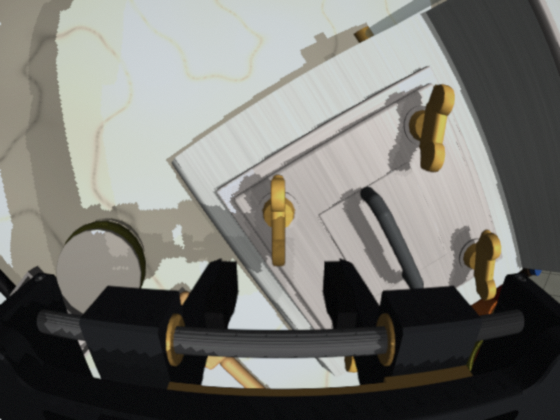

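>>> carry_out([
  {"offset": [0.001,0,0.03],"twist": [0,0,-0.4],"hand": 0.5},
  {"offset": [0.001,0,0.06],"twist": [0,0,-0.4],"hand": 0.55},
  {"offset": [0.001,0,0.08],"twist": [0,0,-0.4],"hand": 0.55},
  {"offset": [0.001,0,0.0875],"twist": [0,0,-0.4],"hand": 0.55},
  {"offset": [0.001,0,0.0875],"twist": [0,0,-0.4],"hand": 0.6},
])

```text
clock: 30.38
ee_pos: [0.4596, -0.1102, 0.1168]
tool_rot: [-0.808, -2.792, -0.751]
ft_force: [-0.3, -0.1, -1.1]
opening: 0.401
```

>>> carry_out([
  {"offset": [0,0,0],"twist": [0,0,0],"hand": 0.8},
  {"offset": [0,0,0],"twist": [0,0,0],"hand": 1},
  {"offset": [0,0,0],"twist": [0,0,0],"hand": 1},
  {"offset": [0,0,0],"twist": [0,0,0],"hand": 1},
])

```text
clock: 30.88
ee_pos: [0.4592, -0.1116, 0.1166]
tool_rot: [-0.809, -2.793, -0.748]
ft_force: [-2.6, -4.6, 2.0]
opening: 0.11
```

```bash
python3 -c "
from wr import *
o=where('ll')"

```

```text
t 30.88 hatch mm [-69.7  72.4   2.2] rel [0.3 2.4] psi -31.5 tilt 0.14 Ftool [ 0.6  -3.9  -3.98] Mtool [ 1.236 -0.268 -0.061] open 0.11 q [ 0.74  0.59 -0.35  1.92 -0.36  0.92  1.69]
```

>>> carry_out([
  {"offset": [0,0,0.0001],"twist": [0,0,9],"hand": 1},
  {"offset": [0,0,0.0003],"twist": [0,0,18],"hand": 1},
  {"offset": [0,0,0.0004],"twist": [0,0,27],"hand": 1},
  {"offset": [0,0,0.0006],"twist": [0,0,36],"hand": 1},
  {"offset": [0,0,0.0008],"twist": [0,0,45],"hand": 1},
])

```text
clock: 31.5
ee_pos: [0.4592, -0.1113, 0.1159]
tool_rot: [-1.73, -2.152, -0.579]
ft_force: [-3.3, -5.7, 1.2]
opening: 0.111
```

```bash
python3 -c "
from wr import *
o=where('ll')"

```

```text
t 31.5 hatch mm [-69.8  72.4   1.5] rel [0.2 2.4] psi -76.8 tilt 0.15 Ftool [-3.52 -4.18 -3.95] Mtool [ 0.857 -1.266 -0.181] open 0.111 q [ 0.59  0.57 -0.15  1.93 -0.48  0.95  1.01]
```

>>> carry_out([
  {"offset": [0,0,0.0001],"twist": [0,0,9],"hand": 1},
  {"offset": [0,0,0.0003],"twist": [0,0,18],"hand": 1},
  {"offset": [0,0,0.0004],"twist": [0,0,27],"hand": 1},
  {"offset": [0,0,0.0006],"twist": [0,0,36],"hand": 1},
  {"offset": [0,0,0.0008],"twist": [0,0,45],"hand": 1},
])

```text
clock: 32.12
ee_pos: [0.4592, -0.111, 0.1152]
tool_rot: [-2.338, -1.28, -0.348]
ft_force: [-3.6, -6.0, 1.3]
opening: 0.111
```

```bash
python3 -c "
from wr import *
o=where('ll')"

```

```text
t 32.12 hatch mm [-69.9  72.5   0.7] rel [0.1 2.5] psi -121.8 tilt 0.16 Ftool [-5.76 -0.58 -4.07] Mtool [-0.104 -1.601 -0.079] open 0.111 q [ 0.45  0.56  0.03  1.94 -0.58  0.98  0.32]
```

>>> carry_out([
  {"offset": [0,0,0.0001],"twist": [0,0,9],"hand": 1},
  {"offset": [0,0,0.0003],"twist": [0,0,18],"hand": 1},
  {"offset": [0,0,0.0004],"twist": [0,0,27],"hand": 1},
  {"offset": [0,0,0.0006],"twist": [0,0,36],"hand": 1},
  {"offset": [0,0,0.0008],"twist": [0,0,45],"hand": 1},
])

```text
clock: 32.75
ee_pos: [0.459, -0.1107, 0.1145]
tool_rot: [-2.607, -0.284, -0.082]
ft_force: [-3.6, -5.1, 3.0]
opening: 0.111
```

```bash
python3 -c "
from wr import *
o=where('ll')"

```

```text
t 32.75 hatch mm [-70.   72.7  -0. ] rel [0.  2.7] psi -166.8 tilt 0.17 Ftool [-4.11  2.09 -5.17] Mtool [-1.203 -1.196 -0.107] open 0.111 q [ 0.31  0.57  0.21  1.95 -0.68  1.02 -0.38]
```

135° turned. Now small steps, one at a time.

>>> carry_out([
  {"offset": [0,0,0.0001],"twist": [0,0,4],"hand": 1},
  {"offset": [0,0,0.0001],"twist": [0,0,8],"hand": 1},
])

```text
clock: 33.0
ee_pos: [0.459, -0.1106, 0.1144]
tool_rot: [-2.618, -0.105, -0.034]
ft_force: [-3.4, -5.8, 2.2]
opening: 0.114
```

```bash
python3 -c "
from wr import *
o=where('ll')"

```

```text
t 33.0 hatch mm [-69.9  72.7  -0.2] rel [0.1 2.7] psi -174.7 tilt 0.18 Ftool [-3.64  3.62 -4.83] Mtool [-1.321 -0.947 -0.062] open 0.114 q [ 0.29  0.58  0.24  1.95 -0.69  1.03 -0.5 ]
```

>>> carry_out([
  {"offset": [0,0,0.0001],"twist": [0,0,3],"hand": 1},
  {"offset": [0,0,0.0001],"twist": [0,0,6],"hand": 1},
])

```text
clock: 33.25
ee_pos: [0.459, -0.1105, 0.1143]
tool_rot: [-2.62, 0.032, 0.002]
ft_force: [-3.3, -5.7, 1.6]
opening: 0.109
```

```bash
python3 -c "
from wr import *
o=where('ll')"

```

```text
t 33.25 hatch mm [-69.9  72.7  -0.3] rel [0.1 2.7] psi 179.4 tilt 0.18 Ftool [-3.15  4.18 -4.25] Mtool [-1.406 -0.884 -0.091] open 0.109 q [ 0.27  0.58  0.26  1.95 -0.71  1.04 -0.59]
```

>>> carry_out([
  {"offset": [0,0,0.0001],"twist": [0,0,4],"hand": 1},
  {"offset": [0,0,0.0001],"twist": [0,0,7],"hand": 1},
])

```text
clock: 33.5
ee_pos: [0.459, -0.1105, 0.1142]
tool_rot: [-2.614, 0.192, 0.045]
ft_force: [-4.2, -5.6, 1.5]
opening: 0.113
```

```bash
python3 -c "
from wr import *
o=where('ll')"

```

```text
t 33.5 hatch mm [-69.9  72.7  -0.4] rel [0.1 2.7] psi 172.4 tilt 0.18 Ftool [-3.53  4.63 -4.14] Mtool [-1.455 -0.661 -0.125] open 0.113 q [ 0.25  0.58  0.28  1.95 -0.72  1.05 -0.7 ]
```

>>> carry_out([
  {"offset": [0,0,0.0001],"twist": [0,0,3],"hand": 1},
  {"offset": [0,0,0.0001],"twist": [0,0,6],"hand": 1},
])

```text
clock: 33.75
ee_pos: [0.459, -0.1104, 0.1142]
tool_rot: [-2.602, 0.328, 0.081]
ft_force: [-4.3, -5.3, 1.9]
opening: 0.112
```

```bash
python3 -c "
from wr import *
o=where('ll')"

```

```text
t 33.75 hatch mm [-69.9  72.7  -0.4] rel [0.1 2.7] psi 166.4 tilt 0.17 Ftool [-3.26  4.61 -4.36] Mtool [-1.531 -0.55  -0.103] open 0.112 q [ 0.24  0.59  0.31  1.95 -0.73  1.05 -0.79]
```

>>> carry_out([
  {"offset": [0,0,0.0001],"twist": [0,0,4],"hand": 1},
  {"offset": [0,0,0.0001],"twist": [0,0,7],"hand": 1},
])

```text
clock: 34.0
ee_pos: [0.4589, -0.1103, 0.1141]
tool_rot: [-2.58, 0.487, 0.124]
ft_force: [-3.5, -5.8, 2.9]
opening: 0.111
```

```bash
python3 -c "
from wr import *
o=where('ll')"

```

```text
t 34.0 hatch mm [-69.9  72.8  -0.5] rel [0.1 2.8] psi 159.4 tilt 0.18 Ftool [-1.93  4.62 -5.45] Mtool [-1.561 -0.4   -0.123] open 0.111 q [ 0.22  0.59  0.33  1.95 -0.74  1.06 -0.9 ]
```

>>> carry_out([
  {"offset": [0,0,0.0001],"twist": [0,0,3],"hand": 1},
  {"offset": [0,0,0.0001],"twist": [0,0,6],"hand": 1},
])

```text
clock: 34.25
ee_pos: [0.4589, -0.1103, 0.114]
tool_rot: [-2.554, 0.622, 0.16]
ft_force: [-3.9, -5.7, 2.7]
opening: 0.111
```

```bash
python3 -c "
from wr import *
o=where('ll')"

```

```text
t 34.25 hatch mm [-69.9  72.7  -0.6] rel [0.1 2.7] psi 153.4 tilt 0.18 Ftool [-1.82  4.98 -5.22] Mtool [-1.547 -0.196 -0.184] open 0.111 q [ 0.2   0.59  0.36  1.95 -0.76  1.07 -1.  ]
```

>>> carry_out([
  {"offset": [0,0,0.0001],"twist": [0,0,3],"hand": 1},
  {"offset": [0,0,0.0001],"twist": [0,0,5],"hand": 1},
])

```text
clock: 34.5
ee_pos: [0.4589, -0.1102, 0.114]
tool_rot: [-2.529, 0.734, 0.19]
ft_force: [-3.9, -5.8, 3.1]
opening: 0.116
```

```bash
python3 -c "
from wr import *
o=where('ll')"

```

```text
t 34.5 hatch mm [-69.8  72.7  -0.7] rel [0.2 2.7] psi 148.4 tilt 0.18 Ftool [-1.37  5.05 -5.58] Mtool [-1.594 -0.123 -0.118] open 0.116 q [ 0.18  0.6   0.38  1.95 -0.76  1.07 -1.08]
```

Noise only; continue.

>>> carry_out([
  {"offset": [0,0,0.0001],"twist": [0,0,3],"hand": 1},
  {"offset": [0,0,0.0001],"twist": [0,0,6],"hand": 1},
])

```text
clock: 34.75
ee_pos: [0.4589, -0.1101, 0.1139]
tool_rot: [-2.492, 0.867, 0.225]
ft_force: [-3.7, -4.8, 3.1]
opening: 0.113
```

```bash
python3 -c "
from wr import *
o=where('ll')"

```

```text
t 34.75 hatch mm [-69.8  72.8  -0.8] rel [0.2 2.8] psi 142.4 tilt 0.18 Ftool [-1.24  4.3  -5.11] Mtool [-1.569  0.023 -0.11 ] open 0.113 q [ 0.17  0.6   0.4   1.96 -0.78  1.08 -1.17]
```

>>> carry_out([
  {"offset": [0,0,0.0001],"twist": [0,0,3],"hand": 1},
  {"offset": [0,0,0.0001],"twist": [0,0,5],"hand": 1},
])

```text
clock: 35.0
ee_pos: [0.4589, -0.1101, 0.1138]
tool_rot: [-2.457, 0.976, 0.255]
ft_force: [-4.9, -6.4, 3.4]
opening: 0.11
```

```bash
python3 -c "
from wr import *
o=where('ll')"

```

```text
t 35.0 hatch mm [-69.8  72.8  -0.9] rel [0.2 2.8] psi 137.4 tilt 0.18 Ftool [-0.92  6.14 -6.1 ] Mtool [-1.586  0.004 -0.335] open 0.11 q [ 0.15  0.6   0.42  1.96 -0.79  1.09 -1.25]
```

>>> carry_out([
  {"offset": [0,0,0],"twist": [0,0,2],"hand": 1},
  {"offset": [0,0,0],"twist": [0,0,3],"hand": 1},
])

```text
clock: 35.25
ee_pos: [0.4589, -0.11, 0.1138]
tool_rot: [-2.434, 1.04, 0.272]
ft_force: [-3.3, -6.4, 4.2]
opening: 0.112
```

```bash
python3 -c "
from wr import *
o=where('ll')"

```

```text
t 35.25 hatch mm [-69.7  72.8  -0.9] rel [0.3 2.8] psi 134.5 tilt 0.19 Ftool [ 0.24  4.81 -6.86] Mtool [-1.54   0.08  -0.428] open 0.112 q [ 0.15  0.61  0.43  1.96 -0.79  1.09 -1.3 ]
```

Firm (−0.43 N m). Release and retreat.

>>> carry_out([
  {"offset": [0,0,0],"twist": [0,0,0],"hand": 0.55},
  {"offset": [0,0,0],"twist": [0,0,0],"hand": 0.5},
  {"offset": [0,0,-0.02],"twist": [0,0,0],"hand": 0.5},
  {"offset": [0,0,-0.06],"twist": [0,0,-5],"hand": 0.5},
  {"offset": [0,0,-0.11],"twist": [0,0,-15],"hand": 0.5},
])

```text
clock: 35.88
ee_pos: [0.4587, -0.1638, 0.2108]
tool_rot: [-2.534, 0.701, 0.184]
ft_force: [1.0, -0.9, -0.5]
opening: 0.499
```

```bash
python3 -c "
from wr import *
o=where('ll');snap('wrist','w15.png');meas('pics/w15.png.npz')"

```

```text
t 35.88 hatch mm [-67.8  72.2 109.9] rel [2.2 2.2] psi 149.8 tilt 0.22 Ftool [ 1.4   0.43 -0.02] Mtool [-0.402  0.224 -0.002] open 0.499 q [ 0.22  0.49  0.45  1.83 -0.65  1.29 -1.14]
cover z [-1.66010208 -0.42594922  2.63870873]
ul 618 ang 53.8 sd [ 2.9 11.5] along mid -13.0 across mid 3.7 [-3.5  5.9] z [33.8 40.5 41.7]
ur 1460 ang 68.1 sd [ 2.6 19.3] along mid 0.6 across mid 4.2 [-3.3  5.5] z [33.3 40.6 41.7]
ll 1081 ang 56.3 sd [ 2.9 19.3] along mid -0.2 across mid -0.2 [-4.9  4.6] z [37.3 41.  42. ]
lr 1555 ang 48.6 sd [ 3.  18.9] along mid 2.0 across mid 3.4 [-3.4  5.8] z [35.2 41.1 42.1]
```

>>> carry_out([
  {"offset": [0.0,0,-0.05],"twist": [0,0,-10],"hand": 0.4},
  {"offset": [0,0,-0.1],"twist": [0,0,-20],"hand": 0.4},
  {"offset": [0,0,-0.15],"twist": [0,0,-30],"hand": 0.4},
  {"offset": [0,0,-0.15],"twist": [0,0,-40],"hand": 0.4},
  {"offset": [0,0,-0.15],"twist": [0,0,-50],"hand": 0.4},
])

```text
clock: 36.55
ee_pos: [0.4582, -0.2395, 0.3404]
tool_rot: [-2.589, -0.433, -0.124]
ft_force: [-0.4, -0.4, -0.2]
opening: 0.601
```

```bash
python3 -c "
from wr import *
o=where('ll');snap('wrist','w16.png');meas('pics/w16.png.npz');snap('top','top2.png');c2=snap('scene','scene2.png')"

```

```text
t 36.55 hatch mm [-68.6  71.7 260. ] rel [1.4 1.7] psi -160.2 tilt 0.08 Ftool [-0.48  0.28 -0.  ] Mtool [-0.406 -0.212 -0.014] open 0.601 q [ 0.42  0.42  0.34  1.56 -0.51  1.56 -0.38]
cover z [-1.80668558 -0.32317643  2.69100287]
ul 462 ang 50.1 sd [ 3.1 19.4] along mid -0.4 across mid 0.1 [-5.2  4.6] z [36.2 40.9 41.9]
ur 629 ang 68.2 sd [ 3.  19.2] along mid 1.0 across mid 3.0 [-4.   5.3] z [35.1 41.1 42.1]
ll 528 ang 56.9 sd [ 3.1 18.9] along mid 1.6 across mid -2.0 [-5.8  3.9] z [35.4 40.8 41.9]
lr 475 ang 49.0 sd [ 3. 19.] along mid 2.3 across mid 0.8 [-4.2  5.5] z [37.4 41.5 42.3]
```

View pics/w16.png

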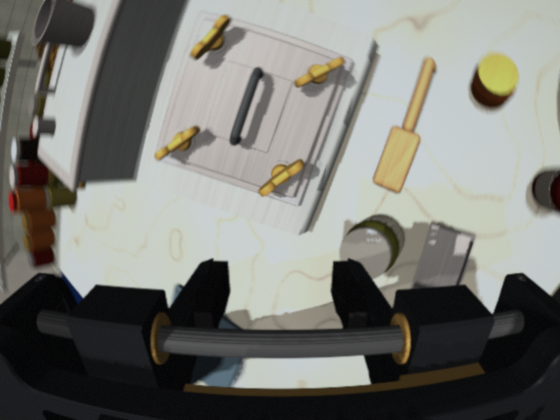

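View pics/scene2.png

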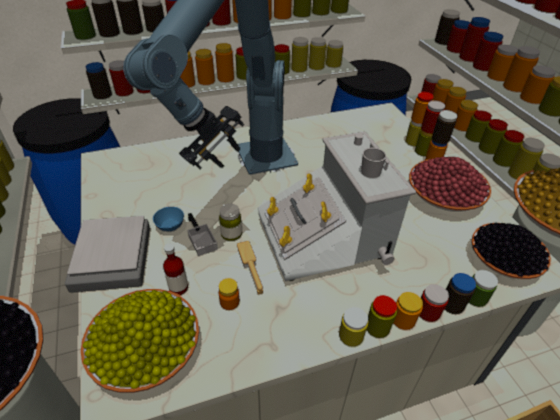

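```bash
python3 -c "
from wr import *
print(hand_in())"
```

```text
the job is handed in; nothing more can be done
None
```

All four wing nuts are tight, done in cross order: lower right, upper left, upper right, lower left. Each was fully firm before I started the next. I handed the job in at about 36.7 s, with the gripper open and well clear of the hatch.

| Order | Nut | Turned (degrees) | Peak torque (N m) |
|---|---|---|---|
| 1 | lower right | 205 | 0.32 |
| 2 | upper left | 150 | 0.40 |
| 3 | upper right | 155 | 0.71 |
| 4 | lower left | 182 | 0.43 |

**Last checks:** In the last wrist picture all four wing tops stand 42 mm above the seat plane, within 0.3 mm, which is where they should be when tight. The first three nuts had not moved after their release, to within the 1 degree I can measure. In the last scene picture I saw nothing around the tank moved; I did not re-measure the positions.

**What went wrong or disagreed:**
- **First grasp:** my first try on the lower right nut closed above the wings and moved nothing. The wrist camera showed the fingertips about 30 mm behind where the stated tool geometry puts them. I corrected for that on every later grasp.
- **Upper right nut:** I ran two steps on this nut after it had already gone firm. From the torque it went about 15 degrees past tight, inside the 24 degree limit. The tool itself turned 24 degrees past, so this estimate relies on give in the grip. It sprang back on release.

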